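# Hang up the washed ring cutters and stand up the cocoa tin

## Task

Tidy the praline bench after washing up: slide each steel ring cutter off the free end of the drying bar and hang it on the rotary hook carousel, one cutter per empty hook, turning the carousel so that an empty hook faces the open front before anything is hung. Also set the fallen red cocoa tin upright on the middle of its cork mat, and leave everything else where it is.

Things in the scene. Friction and masses are not known exactly. Their poses are not given: they have to be found in the camera images.
- stand: fixed stand of the hook carousel: white base plate 270 x 300 mm, 10 thick; origin on the table under the carousel's axis, its own -x axis points to the open front (the loading side, towards the robot, marked by a green dash on the plate). A wire shelf of thin bars at 225 mm height covers everything from 20 mm in front of the carousel's axis (towards the loading side) back to 150 mm behind it, 145 mm to each side; in front of that it is open from above
- hub (a point): point on the carousel's vertical axis at the height of the hook arms, 150 mm above the table; green hub drum of 32 mm radius, its top 15 mm above the arms, with a 12 mm steel cap on it
- front (a point): fixed point 130 mm in front of the hub, at arm height: where the end of a hook stands when it faces the loading side squarely
- carousel (a joint): turn of the carousel in rad, counter-clockwise from above is positive; 0 = hook 0 (the occupied one) squarely at the front. It turns freely either way (stops only at -7 and +7), stays where it is left, and takes about 1 N at a hook's end to turn. Can be turned by pinching a hook's upturned end from above and leading it round
- tip0 (a point): upturned end of hook 0, which is taken: a copper-coloured ring cutter is clipped on it for good. Like all four hooks: a level blue-coated steel arm 8 mm thick, radial, 90 degrees apart, from the hub out to 130 mm from the axis, where its end turns up 16 mm above the arm's centre line. This point is on the upturned end, 8 mm above the arm's centre line
- tip1 (a point): upturned end of hook 1 (empty at the start), 90 degrees counter-clockwise from hook 0; point on the end, 8 mm above the arm's centre line, 130 mm from the axis
- seat1 (a point): where the centre of a ring cutter is when it hangs mid-way along hook 1: 75 mm from the carousel's axis, 20 mm below the arm's centre line
- tip2 (a point): upturned end of hook 2 (empty at the start), 180 degrees counter-clockwise from hook 0; point on the end, 8 mm above the arm's centre line, 130 mm from the axis
- seat2 (a point): where the centre of a ring cutter is when it hangs mid-way along hook 2: 75 mm from the carousel's axis, 20 mm below the arm's centre line
- tip3 (a point): upturned end of hook 3 (empty at the start), 270 degrees counter-clockwise from hook 0; point on the end, 8 mm above the arm's centre line, 130 mm from the axis
- seat3 (a point): where the centre of a ring cutter is when it hangs mid-way along hook 3: 75 mm from the carousel's axis, 20 mm below the arm's centre line
- bar_end (a point): free end (green ball, 14 mm diameter) of the drying bar: a fixed level steel bar 10 mm thick, 150 mm above the table, 210 mm long; point at the ball's centre, on the bar's centre line
- bar_root (a point): fixed end of the drying bar, on its centre line, where it meets its post (20 mm diameter, reaching 172 mm above the table). A shallow drip tray, 12 mm high, lies on the table under the bar
- ring1_c (a point): centre of steel ring cutter 1 (may be absent): plain round tube open at both ends, 56 mm outside, 48 mm inside diameter, 28 mm wide along its axis, 70 g; its own x axis is the ring's axis. At the start it hangs on the drying bar, its axis along the bar, its centre 19 mm below the bar's centre line
- ring2_c (a point): centre of steel ring cutter 2 (may be absent): plain round tube open at both ends, 56 mm outside, 48 mm inside diameter, 28 mm wide along its axis, 70 g; its own x axis is the ring's axis. At the start it hangs on the drying bar, its axis along the bar, its centre 19 mm below the bar's centre line
- ring3_c (a point): centre of steel ring cutter 3 (may be absent): plain round tube open at both ends, 56 mm outside, 48 mm inside diameter, 28 mm wide along its axis, 70 g; its own x axis is the ring's axis. At the start it hangs on the drying bar, its axis along the bar, its centre 19 mm below the bar's centre line
- tin_c (a point): centre of the square red cocoa tin with a steel lid, 58 x 58 mm and 84 mm tall, about 200 g, with a weighted bottom (centre of mass some 17 mm below this point when upright); its own x axis points from its bottom to its lid. At the start it lies on its side on the table
- mat_top (a point): centre of the upper face of the fixed round cork mat, 120 mm diameter, 4 mm thick, flat on the table
- clearbox: bystander, leave alone: clear open box with wrapped sweets, 100 x 150 x 70, origin under its centre (mm)
- syrup: bystander, leave alone: amber syrup bottle, 60 diameter, 170 tall, origin under its centre (mm)
- jar: bystander, leave alone: brown jar with a steel lid, 70 diameter, 80 tall, origin under its centre (mm)
- bowl: bystander, leave alone: white bowl, 120 across, 50 tall, origin under its centre (mm)
- spatula: bystander, leave alone: spatula lying flat on the table, about 280 long along its own x axis (mm)
There are look-alikes about, which are no part of the job. Leave any purple look-alike of the part that bears ring3_c alone.

How it is judged:
By the outcome, as a careful person would: the job done as asked, in the order asked, and still so for the second after the job is handed in, with the robot touching nothing.
Of ring1, ring2, ring3 only 2 to 3 are there at a start; the rules pass over those that are not, and their reading is None.
At some moment in a run one of tin may be knocked a few centimetres aside while the robot is not near it.
It also fails if it takes over 210 s, if anything falls off the work surface, if the arm or the gripper's body presses on something with over 40 N, if the wrist force passes 120 N, or if a joint passes its speed limit or range.

## Robot

A 7-joint arm with a two-finger parallel gripper is mounted at the origin on the work surface. World frame = base frame: x ahead of the robot, y to its left, z up, the work surface at z = 0. Lengths are in mm, angles in rad, forces in N, time in s.
With the tool pointing down it reaches from about 425 to 875 mm from the base axis. Payload 8.4 kg.
Tool frame: the origin (TCP) lies at the very end of the fingers, on their centre line; the grasp point (between the pads) lies 19 mm behind it (ctrl.grasp_offset is the distance from the TCP to the grasp point, in mm); x points along the fingers, y is the direction in which the jaws open and shut, and the axes are right-handed (so a half turn about x gives the same grasp; the last joint's range is limited). The gripper opens to 87 mm and grips with 3 to 60 N. Pads are 19 mm wide; open, the fingers measure 117 mm over their backs; the gripper's body (75 mm by 190 mm) begins 51 mm behind the grasp point.
Start: joints at [-1.409, 0.333, 0.04, 1.465, -0.013, 1.343, -0.059], TCP at [167.607, 627.99, 222.546] pointing down, gripper open.
Joint ranges: [-2.58, 2.58], [-0.38, 2.09], [-1.3, 1.39], [0.25, 2.4], [-1.5, 4.64], [0.08, 2.09], [-2.65, 2.65]. Speed limits (rad/s): [2.22, 2.22, 2.79, 2.79, 3.14, 3.14, 3.14].

## Interface

Orientations are given as a unit quaternion [w, x, y, z].
In Python, from plant import ctrl gives the robot as it stands.
- The arm moves only by the shell command python3 -m crank 'ROWS'. ROWS is JSON, a list of rows, each a list of 3 entries, a list of its own where there are three numbers: the finger opening in m, from 0 to 0.087, then the shift along the tool's x, y, z in m, then the turn about the tool's x in degrees. A call has 1 to 20 rows; each row shifts and turns the commanded pose from where the row before left it, along the tool's axes as they then stand; what a row does not reach is not made up. A row lasts 1/8 s, in which the tool goes at most 62.5 mm and 10.7 degrees, less where a joint would pass 70% of its speed; a pose out of reach is approached as far as the arm can. A call with a gripper value outside its range is refused whole. The fingers move at their own pace and stop on an object; the grip force is fixed at half the most. Time passes only in rows, so rows that do not move let the fingers close. It gives the time, the measured TCP pose, the force and the opening at its end, in the units of the state.
- ctrl.observe(): the state, without advancing time (a new reading comes with each control period).
- ctrl.read_camera(name): name is "scene" or "top" or "wrist"; returns a dict with "image" (400x640x3 uint8, red, green, blue), "fovy" (degrees; the focal length in pixels is half the picture's height over the tangent of half this angle, whatever the lens; pixels are square), "cx", "cy" (the principal point, pixels), "dist" ([k1, k2, p1, p2, k3] as OpenCV has them; the pictures are not rectified), "rvec" (rotation vector, rad) and "tvec" (3), from world to camera coordinates, as OpenCV has them. Camera axes: x right, y down, z forward; pixel columns grow to the right and rows downward; lengths in mm; the calibration is good to about 2 mm. A picture is of the moment at which its call begins. There is no depth.
- ctrl.job_done(): hands the job in, once; it reports no verdict.
The state is a dict: "clock": time; "qpos": joint angles; "qd": joint speeds; "tau": joint torques, N m; "tool_pos": TCP position; "tool_rot": TCP orientation; "force": force on the tool from outside, world axes, zero at the start; "wrist_torque": the same for the moment, N m; "grip_width": opening from 0.0 (shut) to 1.0 (fully open).
Only numpy, scipy, OpenCV 4.12 (cv2) and the standard library are available. Lean on these libraries where they do the work, as an engineer would, in place of code of your own. Each camera call takes 0.05 s, during which the arm holds its last target.

## Working session

There is one attempt and no reset: what is moved stays moved. The work goes in short steps, Python scripts to look and compute and a shell command to move; the robot and the scene stay as the last step left them, time stands still between calls to the robot, and variables do not carry over. Pictures are saved under pics/ and viewed, and the job is handed in when it is done.

```bash
ls; mkdir -p pics; cat > h.py <<'E'
import numpy as np,cv2,json
from plant import ctrl
def shot(name,fn):
    c=ctrl.read_camera(name); cv2.imwrite('pics/'+fn+'.png',cv2.cvtColor(c['image'],cv2.COLOR_RGB2BGR))
    d={k:(np.array(v).tolist()) for k,v in c.items() if k!='image'}; json.dump(d,open('pics/'+fn+'.json','w')); return c
def load(fn): return json.load(open('pics/'+fn+'.json'))
def KD(c):
    f=200/np.tan(np.radians(c['fovy'])/2); return np.array([[f,0,c['cx']],[0,f,c['cy']],[0,0,1.]]),np.array(c['dist'],float)
def ray(c,uv):
    K,D=KD(c);p=cv2.undistortPoints(np.array([[uv]],float),K,D)[0,0]
    R=cv2.Rodrigues(np.array(c['rvec'],float))[0];t=np.array(c['tvec'],float).ravel()
    return -R.T@t,R.T@np.array([p[0],p[1],1])
def onz(c,uv,z):
    o,d=ray(c,uv);return o+d*(z-o[2])/d[2]
def tri(obs):
    A=np.zeros((3,3));b=np.zeros(3);L=[]
    for c,uv in obs:
        o,d=ray(c,uv);d=d/np.linalg.norm(d);P=np.eye(3)-np.outer(d,d);A+=P;b+=P@o;L.append((P,o))
    x=np.linalg.solve(A,b);return x,[round(float(np.linalg.norm(P@(x-o))),1) for P,o in L]
def proj(c,X):
    K,D=KD(c);return cv2.projectPoints(np.array(X,float).reshape(-1,1,3),np.array(c['rvec'],float),np.array(c['tvec'],float),K,D)[0].reshape(-1,2)
E
python3 - <<'E'
from h import *
for n in ['scene','top','wrist']:
    c=shot(n,n+'0'); print(n,c['fovy'],c['dist'],ray(c,(320,200)))
print(ctrl.observe())
E
```

```text
pics
scene 50.73971827709275 [-0.04202182  0.          0.          0.          0.        ] (array([1417.90838884,  333.35810521, 1418.46588198]), array([-0.52239891, -0.21683021, -0.82508606]))
top 46.80403248923408 [0.01595324 0.         0.         0.         0.        ] (array([ 465.23907343,   -8.19948939, 1530.74781044]), array([ 0.06889783,  0.00802987, -0.99786085]))
wrist 60.37163424914347 [-0.07232318  0.          0.          0.          0.        ] (array([ 90.32515917, 649.21370899, 385.30595155]), array([ 0.28830471, -0.08107587, -0.95414844]))
{'clock': 0.15, 'qpos': array([-1.4091823 ,  0.33374277,  0.03987805,  1.46606398, -0.01340003,
        1.34330864, -0.05848694]), 'qd': array([-0.00025485, -0.00156634,  0.00021456, -0.00341277,  0.00011876,
       -0.00140352, -0.00133925]), 'tau': array([ 2.90499083e-03, -6.56843519e+01,  1.33733679e+00, -4.04110229e+01,
       -5.96186402e-02,  4.17814509e-02,  1.49869288e-04]), 'tool_pos': array([167.54231966, 627.65486737, 221.86945859]), 'tool_rot': array([ 0.70107372,  0.09150902,  0.70113105, -0.09239588]), 'force': array([0.11565573, 0.6555353 , 0.18275496]), 'wrist_torque': array([ 0.03286377,  0.01065366, -0.02871053]), 'grip_width': 0.9983731288808181}
```

View pics/scene0.png

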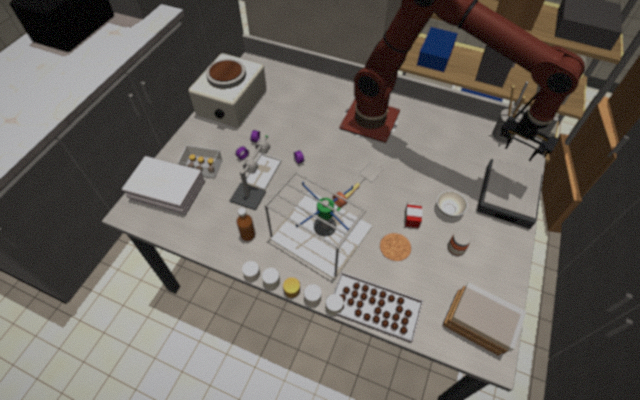

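View pics/top0.png

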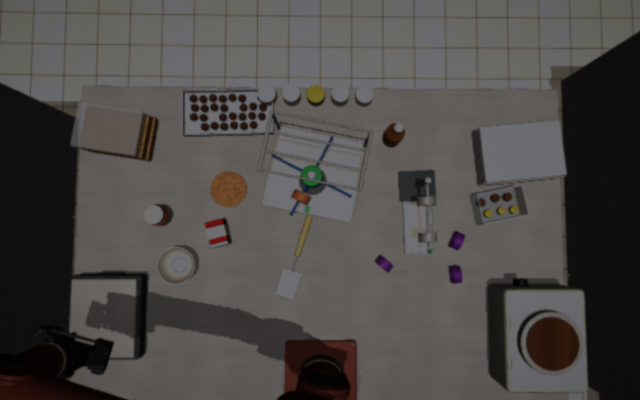

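View pics/wrist0.png

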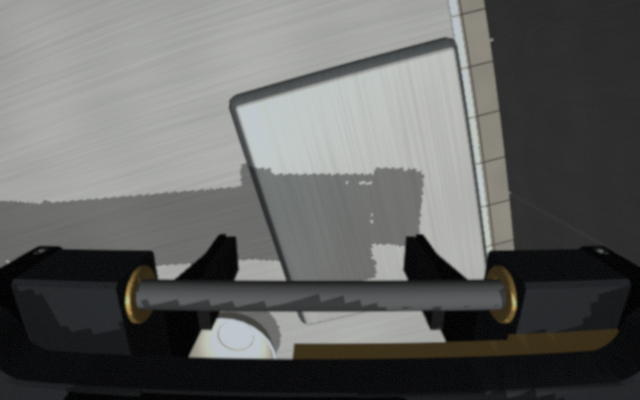

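The scene shows the carousel around (325,210), the bar around (255,155), the tin at (414,215) and the mat at (396,247). I'll zoom in on these.

```bash
cat >> h.py <<'E'
def crop(fn,x0,y0,x1,y1,s,out,g=1.8):
    im=cv2.imread('pics/'+fn+'.png')[y0:y1,x0:x1]
    im=np.clip(im.astype(float)*g,0,255).astype(np.uint8)
    im=cv2.resize(im,None,fx=s,fy=s,interpolation=cv2.INTER_CUBIC);
    for i in range(0,x1-x0,10): cv2.putText(im,str(x0+i),(i*s,8),0,.28,(0,0,255),1)
    for i in range(0,y1-y0,10): cv2.putText(im,str(y0+i),(0,i*s+4),0,.28,(0,0,255),1)
    cv2.imwrite('pics/'+out+'.png',im)
E
python3 - <<'E'
from h import *
crop('top0',255,105,385,225,5,'a1')
crop('top0',370,160,470,280,5,'a2')
crop('scene0',260,160,380,280,5,'a3')
crop('scene0',220,120,310,215,6,'a4')
crop('top0',130,160,260,290,4,'a5')
crop('scene0',370,180,480,270,5,'a6')
E
```

```text
(no output)
```

View pics/a1.png

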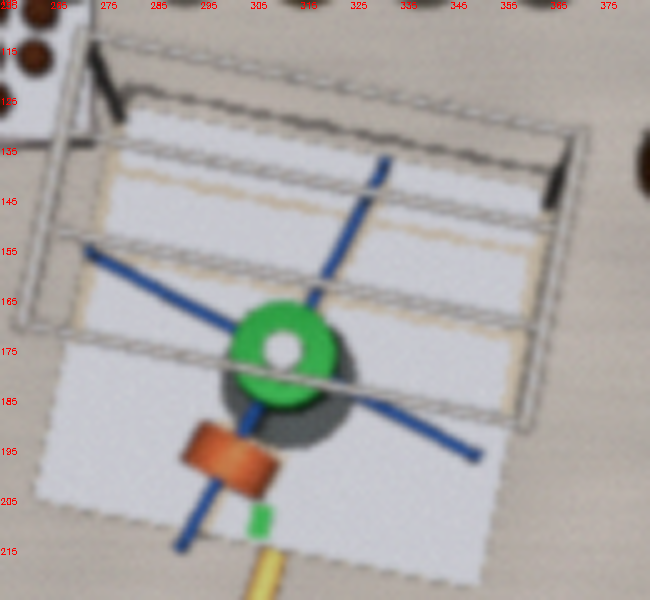

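View pics/a2.png

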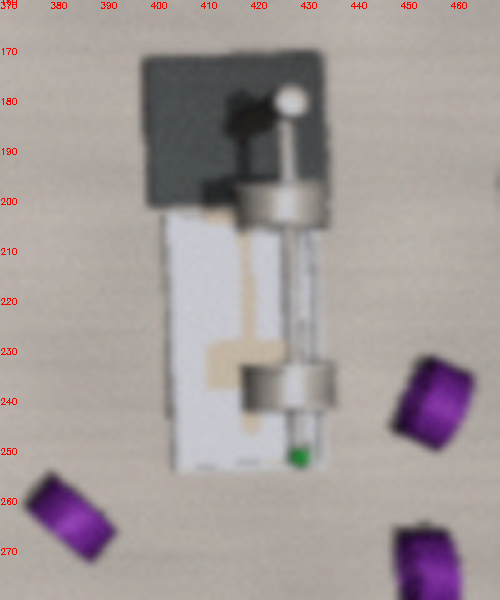

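View pics/a3.png

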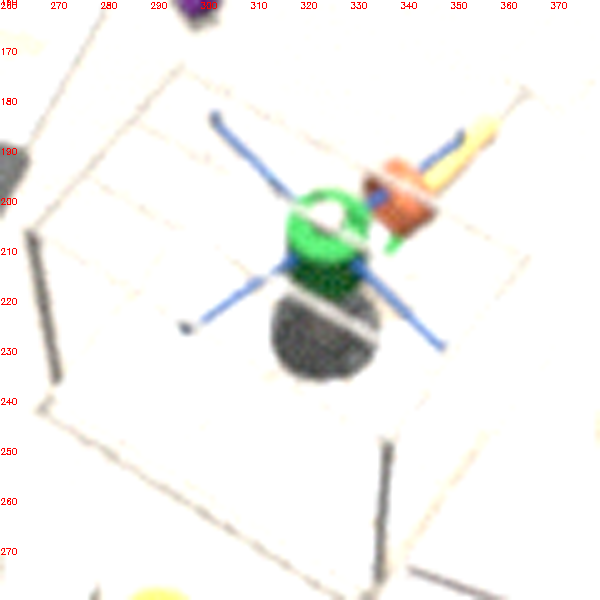

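View pics/a4.png

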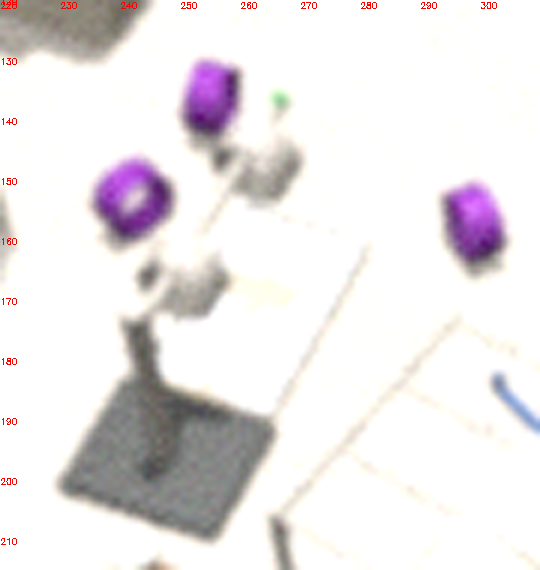

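View pics/a5.png

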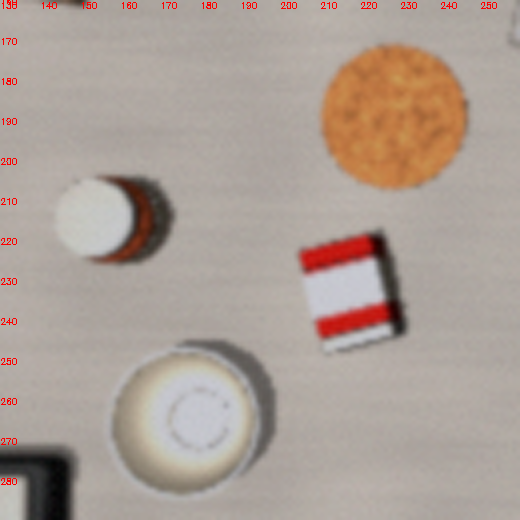

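View pics/a6.png

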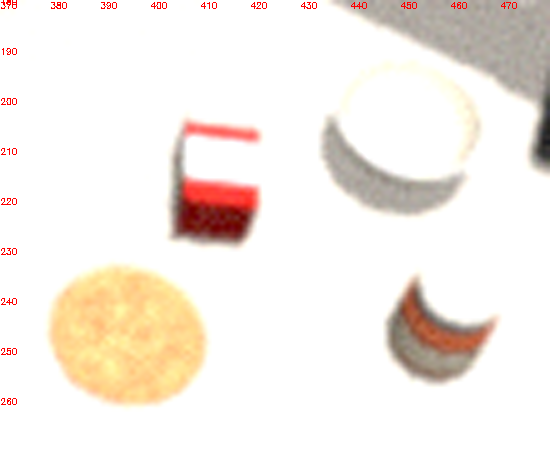

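```bash
python3 - <<'E'
from h import *
t=load('top0');s=load('scene0')
np.set_printoptions(precision=1,suppress=True)
P=lambda a:print(a)
hub=onz(t,(311.5,174.7),177);print('hub',hub, 'scene',onz(s,(325.5,203),177))
tips={}
for n,uv in dict(t0=(291,214),t1=(350,196.5),t2=(332.2,137),t3=(272.8,155)).items():
    x=onz(t,uv,163);d=x-hub;print(n,x,np.hypot(*d[:2]),np.degrees(np.arctan2(d[1],d[0])))
for uv in [(351.5,187),(302,183.5),(297,226),(348,230)]: 
    x=onz(s,uv,163);d=x-hub;print('s',x,np.hypot(*d[:2]),np.degrees(np.arctan2(d[1],d[0])))
for n,uv in dict(fl=(262,204.5),fr=(350.5,221.5),dash1=(307.5,205),dash2=(306.5,212)).items(): print(n,onz(t,uv,10))
for n,uv in dict(fl=(267,169.5),fr=(360,190),bl=(281,112),br=(371.5,132.5)).items(): print('shelf',n,onz(t,uv,225))
print('ball',onz(t,(428,251),155),onz(s,(265,136.5),155),tri([(t,(428,251)),(s,(265,136.5))]))
print('post',onz(t,(426.5,180),172))
for n,uv in dict(a=(427.5,237),b=(426.5,200.5)).items(): print('ring',n,onz(t,uv,155))
print('ringedges',onz(t,(418,237),131),onz(t,(435,237),131),onz(t,(427.5,232),150),onz(t,(427.5,242),150))
print('mat',onz(t,(226.7,188.5),4),onz(s,(394,247.5),4))
for uv in [(204,222.5),(221.8,218.8),(227.5,241.5),(210,248)]: print('tin',onz(t,uv,58))
for uv in [(427,0)]:pass
for n,uv in dict(jar=(153,214),bowl=(177,265),syr=(397,128)).items(): print(n,onz(t,uv,80 if n=='jar' else 50 if n=='bowl' else 170))
for uv in [(454.5,240),(456,274),(384,263)]: print('purple',onz(t,uv,28))
for uv in [(308,216),(288,296)]: print('spat',onz(t,uv,10))
E
```

```text
hub [633.3  28.  177. ] scene [636.2  30.1 177. ]
t0 [517.9  88.4 163. ] 130.25326246899257 152.41142080812355
t1 [570.4 -86.2 163. ] 130.45243539193496 -118.83930382395185
t2 [748.9 -33.  163. ] 130.71411664828352 -27.81657268321074
t3 [693.6 144.  163. ] 130.69933339278117 62.525168487991735
s [524.3  88.1 163. ] 124.48306856469583 151.13357162134514
s [580.5 -86.8 163. ] 126.41637985873665 -114.71590430357517
s [754.3 -27.8 163. ] 133.24611401222575 -24.756440901249142
s [701.  140.4 163. ] 131.18609164062224 58.95240936142989
fl [554.7 194.6  10. ]
fr [499.7 -96.6  10. ]
dash1 [553.6  45.1  10. ]
dash2 [530.5  48.3  10. ]
shelf fl [641.7 153.1 225. ]
shelf fr [ 584.3 -111.1  225. ]
shelf bl [807.6 115.  225. ]
shelf br [ 749.7 -144.4  225. ]
ball [ 409.6 -318.3  155. ] [ 415.9 -326.   155. ] (array([ 411. , -323.8,  150. ]), [4.6, 4.6])
post [ 619.6 -312.6  172. ]
ring a [ 451.  -317.3  155. ]
ring b [ 559.8 -315.7  155. ]
ringedges [ 450.7 -293.9  131. ] [ 450.8 -345.5  131. ] [ 465.8 -318.6  150. ] [ 436.1 -318.3  150. ]
mat [607.7 312.4   4. ] [614.5 303.    4. ]
tin [494.2 370.6  58. ]
tin [506.1 314.7  58. ]
tin [434.4 295.4  58. ]
tin [413.9 350.   58. ]
jar [519.9 523.3  80. ]
bowl [360.1 454.3  50. ]
syr [ 775.7 -226.5  170. ]
purple [ 440.2 -433.6   28. ]
purple [ 330.8 -436.6   28. ]
purple [ 365.6 -203.8   28. ]
spat [517.4  43.3  10. ]
spat [257.7 106.5  10. ]
```

```bash
cat >> h.py <<'E'
HUB=np.array([634,28.5]);YAW=-11.5
def S(x,y,z):
    a=np.radians(YAW);return [HUB[0]+x*np.cos(a)-y*np.sin(a),HUB[1]+x*np.sin(a)+y*np.cos(a),z]
E
python3 - <<'E'
from h import *
print(S(-118,-8,220));plan(S(-118,-8,220),78.5)
E
```

```text
[np.float64(516.7739413794045), np.float64(44.18601862426263), 220]
shift(m) [ 0.0025 -0.4737  0.4879] turn -3.4 cur jaw 75.1 pos [167.5 627.7 221.9] t 0.15
```

```bash
python3 -m crank '[[0,[0,-0.034,0.035],0],[0,[0,-0.034,0.035],0],[0,[0,-0.034,0.035],0],[0,[0,-0.034,0.035],0],[0,[0,-0.034,0.035],0],[0,[0,-0.034,0.035],0],[0,[0,-0.034,0.035],0],[0,[0,-0.034,0.035],0],[0,[0,-0.034,0.035],0],[0,[0,-0.034,0.035],0],[0,[0,-0.034,0.035],0],[0,[0,-0.034,0.035],0],[0,[0,-0.034,0.035],0],[0,[0,-0.032,0.033],0],[0,[0,0,0],-3.4],[0,[0,0,0],0]]'
python3 - <<'E'
from h import *
plan(S(-118,-8,220),78.5)
shot('wrist','w1');crop('w1',0,0,640,400,1,'w1b',1.6)
E
```

```text
clock: 2.15
tool_pos: [516.8, 43.9, 222.3]
tool_rot: [0.703, 0.071, 0.704, -0.072]
force: [1.0, 0.5, -0.0]
grip_width: 0.006
shift(m) [ 0.0023  0.0003 -0.    ] turn -0.1 cur jaw 78.4 pos [516.8  43.9 222.3] t 2.15
```

View pics/w1b.png

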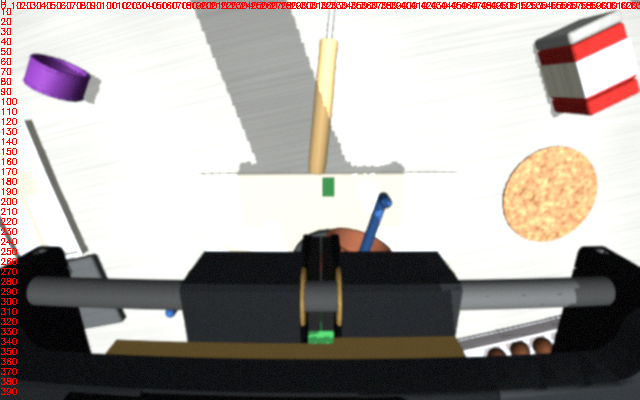

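```bash
python3 - <<'E'
from h import *
w=load('w1')
a=onz(w,(201,173.5),10);b=onz(w,(456,171.5),10);print(a,b,np.degrees(np.arctan2(*(b-a)[[1,0]])))
print('tip0',onz(w,(384,199),162),'dash',onz(w,(328,179),10),onz(w,(328,195),10))
print('expect tip0',S(130*np.cos(np.radians(163.6)),130*np.sin(np.radians(163.6)),162))
print('expect front mid',S(-135,0,10),S(-135,-150,10),S(-135,150,10))
E
```

```text
[495.93966792 -89.49149018  10.        ] [551.39799653 193.30416334  10.        ] 78.90467705509182
tip0 [515.14554201  88.97609419 162.        ] dash [531.16252     49.76903803  10.        ] [549.58064421  46.11092845  10.        ]
expect tip0 [np.float64(519.1104680884698), np.float64(89.33087585387455), 162]
expect front mid [np.float64(501.710164876188), np.float64(55.41467114632162), 10] [np.float64(471.80497471360843), np.float64(-91.57403454680282), 10] [np.float64(531.6153550387676), np.float64(202.40337683944608), 10]
```

```bash
python3 -m crank '[[0,[0.03,0,0],0],[0,[0.03,0,0],0],[0,[0.022,0,0],0],[0,[0,0.01,0],0],[0,[0,0.01,0],0],[0,[0,0.008,0],0],[0,[0,0.008,0.0028],0],[0,[0,0.008,0.0028],0],[0,[0,0.008,0.0028],0],[0,[0,0.008,0.0028],0],[0,[0,0.0075,0.0028],0],[0,[0,0.0065,0.0056],0],[0,[0,0.0065,0.0056],0],[0,[0,0.0065,0.0056],0],[0,[0,0.0065,0.0056],0],[0,[0,0.0065,0.0056],0],[0,[0,0,0],0]]'
python3 - <<'E'
from h import *
shot('wrist','w2');crop('w2',0,0,640,400,1,'w2b',1.6)
shot('top','t2');crop('t2',255,105,385,225,5,'t2b')
plan(S(-76,92,140),78.5)
E
```

```text
clock: 4.32
tool_pos: [578.5, 134.5, 140.5]
tool_rot: [0.704, 0.071, 0.703, -0.071]
force: [0.5, -0.6, 1.0]
grip_width: 0.005
shift(m) [ 0.0006 -0.0002 -0.0002] turn -0.0 cur jaw 78.5 pos [578.1 133.9 140.6] t 4.42
```

View pics/w2b.png

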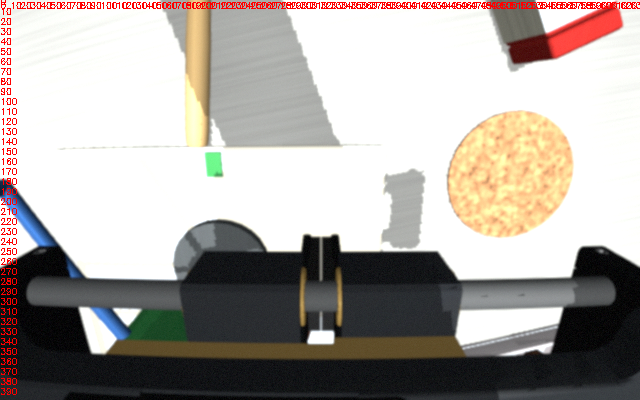

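View pics/t2b.png

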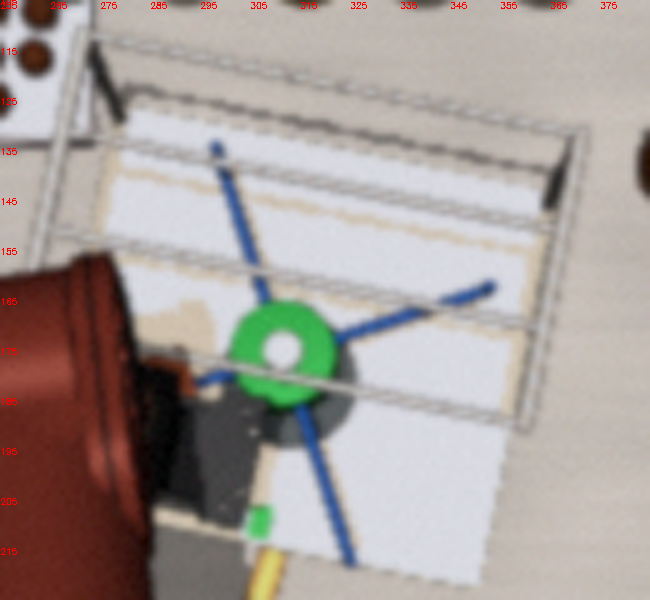

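```bash
python3 - <<'E'
from h import *
t=load('t2')
for uv in [(325,216.5),(353,162),(298.5,134)]:
    x=onz(t,uv,163);d=x[:2]-[633.3,28];print(x,np.hypot(*d),np.degrees(np.arctan2(d[1],d[0])))
E
```

```text
[510.78796278 -12.18310159 163.        ] 128.93362989423247 -161.84086701666982
[673.76178066 -95.25555261 163.        ] 129.72697076618334 -71.8262579194381
[757.44331281  67.92430842 163.        ] 130.40518593314923 17.827715145200923
```

```bash
python3 -m crank '[[0,[0,-0.01,-0.005],0],[0,[-0.035,0,0],0],[0,[-0.035,0,0],0],[0.087,[0,-0.044,-0.013],0],[0.087,[0,-0.044,-0.012],0],[0.087,[0,-0.044,-0.012],0],[0.087,[0,0,0],0],[0.087,[0,0,0],0]]'
python3 - <<'E'
from h import *
plan(S(-118,-50,142),78.5)
shot('wrist','w3');crop('w3',0,0,640,400,1,'w3b',1.6)
E
```

```text
clock: 5.42
tool_pos: [508.3, 3.3, 210.8]
tool_rot: [0.704, 0.072, 0.703, -0.071]
force: [0.8, 0.1, -0.9]
grip_width: 0.491
shift(m) [ 0.0688 -0.0003  0.0001] turn -0.1 cur jaw 78.4 pos [508.3   3.3 210.8] t 5.42
```

View pics/w3b.png

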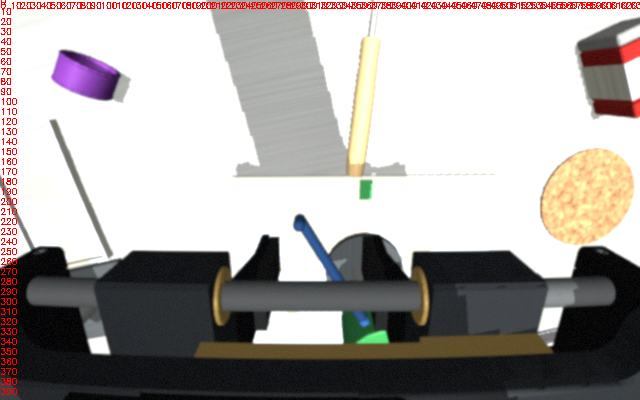

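```bash
python3 -m crank '[[0.087,[0,0,0],0],[0.087,[0,0,0],0],[0.087,[0,0,0],0],[0.087,[0,0,0],0],[0.087,[0.03,0,0],0],[0.087,[0.03,0,0],0],[0.087,[0.0085,0,0],0],[0.087,[0,0.008,-0.001],0],[0.087,[0,0.008,-0.001],0],[0.087,[0,0.008,-0.001],0],[0.087,[0,0.008,-0.001],0],[0.087,[0,0.008,-0.001],0],[0.087,[0,0.01,-0.001],0],[0,[0,0,0],0],[0,[0,0,0],0],[0,[0,0,0],0],[0,[0,0,0],0],[0,[0,0,0],0],[0,[0,0,0],0],[0,[0,0,0],0]]'
python3 -m crank '[[0,[0,0,0],0],[0,[0,0,0],0],[0,[0,0,0],0]]'
python3 - <<'E'
from h import *
plan(S(-124,0,142),78.5)
shot('wrist','w4');crop('w4',0,0,640,400,1,'w4b',1.6)
E
```

```text
clock: 7.98
tool_pos: [512.6, 53.2, 142.1]
tool_rot: [0.704, 0.071, 0.703, -0.071]
force: [-2.1, -1.0, -0.2]
grip_width: 0.292
clock: 8.35
tool_pos: [512.6, 53.3, 142.1]
tool_rot: [0.704, 0.071, 0.704, -0.071]
force: [-0.6, -0.1, -0.5]
grip_width: 0.081
shift(m) [ 0.0001 -0.0001 -0.0001] turn -0.0 cur jaw 78.5 pos [512.6  53.3 142.1] t 8.35
```

View pics/w4b.png

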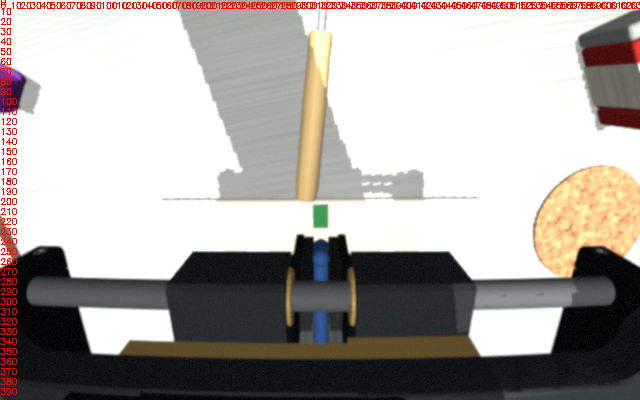

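```bash
python3 -m crank '[[0.087,[0,0,0],0],[0.087,[0,0,0],0],[0.087,[-0.03,0,0],0],[0.087,[-0.03,0,0],0],[0.087,[-0.038,0,0],0]]'
python3 - <<'E'
from h import *
plan([500,-318,240],91.5)
shot('top','t5');crop('t5',255,105,385,225,5,'t5b')
E
```

```text
clock: 9.02
tool_pos: [512.3, 53.3, 240.8]
tool_rot: [0.703, 0.071, 0.704, -0.071]
force: [-0.4, -1.0, -0.3]
grip_width: 0.566
shift(m) [ 0.0009 -0.3662  0.0622] turn -13.0 cur jaw 78.5 pos [512.3  53.3 240.8] t 9.03
```

View pics/t5b.png

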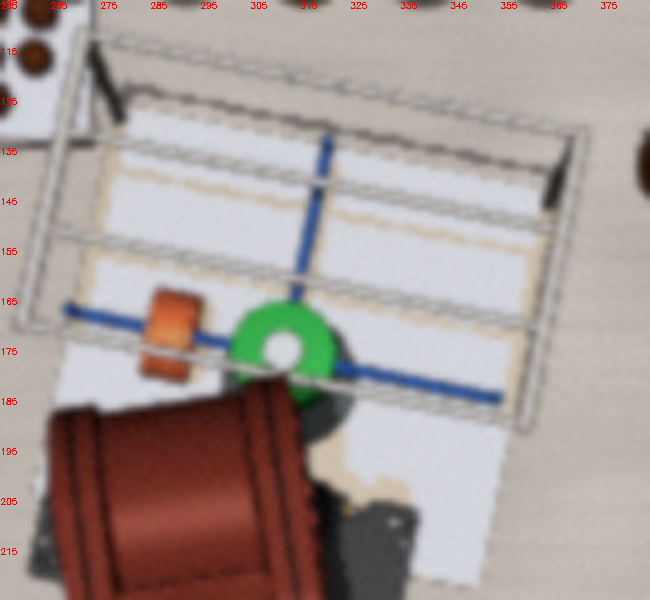

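```bash
python3 -m crank '[[0.087,[0,-0.041,0.007],0],[0.087,[0,-0.041,0.007],0],[0.087,[0,-0.041,0.007],0],[0.087,[0,-0.041,0.007],0],[0.087,[0,-0.041,0.007],0],[0.087,[0,-0.041,0.007],0],[0.087,[0,-0.041,0.007],0],[0.087,[0,-0.041,0.007],0],[0.087,[0,-0.038,0.006],0],[0.087,[0,0,0],-6.5],[0.087,[0,0,0],-6.5],[0.087,[0,0,0],0]]'
python3 - <<'E'
from h import *
plan([500,-318,240],91.5)
shot('wrist','w6');crop('w6',0,0,640,400,1,'w6b',1.5)
shot('top','t6');shot('scene','s6')
E
```

```text
clock: 10.58
tool_pos: [500.2, -317.9, 240.0]
tool_rot: [0.707, -0.009, 0.707, 0.009]
force: [0.1, 0.2, 0.5]
grip_width: 0.999
shift(m) [-0.     -0.0001 -0.0002] turn -0.1 cur jaw 91.4 pos [ 500.2 -317.9  240. ] t 10.57
```

View pics/w6b.png

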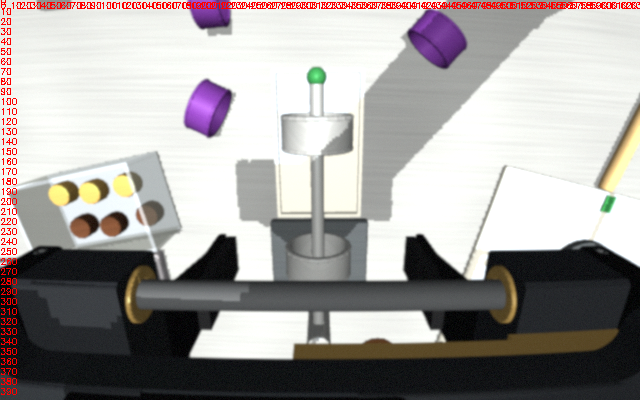

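```bash
python3 - <<'E'
from h import *
w=load('w6')
print('ball',onz(w,(316.5,76),150),'bar',onz(w,(318,225),152), 'bar',onz(w,(317,160),152))
print('ring top edges', onz(w,(317,115),159),onz(w,(317,147),159),'sides',onz(w,(282.5,130),131),onz(w,(352,130),131))
print('ring2 top', onz(w,(318,235),155))
E
```

```text
ball [ 408.59435444 -322.51789255  150.        ] bar [ 519.68438699 -318.89596565  152.        ] bar [ 468.1023191  -320.81570649  152.        ]
ring top edges [ 434.99734469 -321.47510595  159.        ] [ 457.37246437 -320.97670953  159.        ] sides [ 448.86939958 -348.56610485  131.        ] [ 447.51547757 -294.0364185   131.        ]
ring2 top [ 526.89096618 -318.70772736  155.        ]
```

```bash
python3 -m crank '[[0.087,[0,-0.001,-0.025],0],[0.087,[0,-0.001,-0.026],-0.4],[0.087,[0.04,0,0],0],[0.087,[0.04,0,0],0],[0.087,[0.04,0,0],0],[0.087,[0.008,0,0],0],[0.087,[0,0,0],0],[0.04,[0,0,0],0],[0.04,[0,0,0],0],[0.04,[0,0,0],0],[0.04,[0,0,0],0],[0.04,[0,0,0],0],[0.04,[0,0,0],0],[0.04,[0,0,0],0]]'
python3 - <<'E'
from h import *
plan([449,-321,112],91.8)
shot('wrist','w7');crop('w7',0,0,640,400,1,'w7b',1.5)
E
```

```text
clock: 12.48
tool_pos: [449.3, -321.1, 112.3]
tool_rot: [0.707, -0.012, 0.707, 0.011]
force: [-0.1, 0.2, 5.6]
grip_width: 0.642
shift(m) [ 0.0003  0.0001 -0.0003] turn 0.1 cur jaw 91.9 pos [ 449.3 -321.1  112.3] t 12.47
```

View pics/w7b.png

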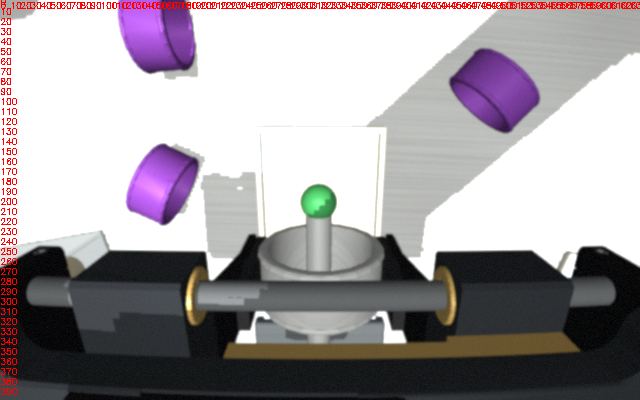

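```bash
python3 -m crank '[[0.04,[-0.005,0,0],0],[0.04,[-0.005,0,0],0],[0.04,[-0.005,0,0],0],[0.04,[-0.004,0,0],0],[0.04,[0,0,0],0]]'
python3 - <<'E'
from h import *
shot('wrist','w8');crop('w8',0,0,640,400,1,'w8b',1.5);plan([375,-323.5,131])
E
```

```text
clock: 13.15
tool_pos: [449.3, -321.2, 131.4]
tool_rot: [0.707, -0.012, 0.707, 0.011]
force: [-0.6, 0.6, -0.6]
grip_width: 0.639
shift(m) [ 0.0002 -0.     -0.0742] turn 0 cur jaw 91.9 pos [ 449.2 -321.1  131.2] t 13.2
```

View pics/w8b.png

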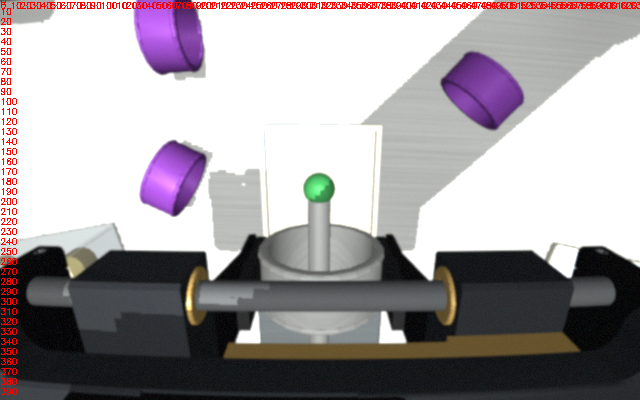

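```bash
python3 -m crank '[[0.04,[0,0,-0.01],0],[0.04,[0,0,-0.01],0],[0.04,[0,0,-0.01],0],[0.04,[0,0,-0.01],0],[0.04,[0,0,-0.01],0],[0.04,[0,0,-0.01],0],[0.04,[0,0,-0.01],0],[0.04,[0,0,-0.01],0],[0.04,[0,0,-0.005],0],[0.04,[0,0,0],0],[0.04,[-0.03,0,0],0],[0.04,[-0.03,0,0],0],[0.04,[-0.03,0,0],0]]'
python3 - <<'E'
from h import *
plan(S(-185,0,220),78.6)
shot('wrist','w9');crop('w9',0,0,640,400,1,'w9b',1.5);
E
```

```text
clock: 14.82
tool_pos: [364.5, -323.7, 222.1]
tool_rot: [0.707, -0.012, 0.707, 0.011]
force: [0.7, 0.0, -0.6]
grip_width: 0.644
shift(m) [0.002  0.386  0.1009] turn 13.3 cur jaw 91.9 pos [ 364.5 -323.7  222.1] t 14.82
```

View pics/w9b.png

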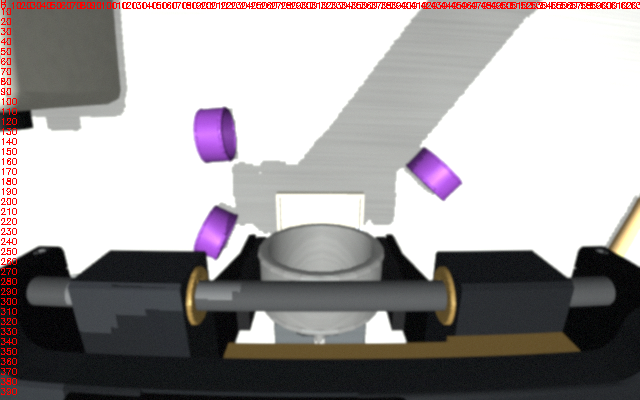

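```bash
python3 -m crank '[[0.04,[0,0.02,0.025],0],[0.04,[0,0.03,0.025],0],[0.04,[0,0.035,0.02],0],[0.04,[0,0.035,0.015],0],[0.04,[0,0.035,0.01],0],[0.04,[0,0.035,0.005],0],[0.04,[0,0.035,0],0],[0.04,[0,0.035,0],0],[0.04,[0,0.035,0],0],[0.04,[0,0.035,0],0],[0.04,[0,0.03,0],0],[0.04,[0,0.026,0],6.5],[0.04,[0,0,0],6.8],[0.04,[0,0,0],0]]'
python3 - <<'E'
from h import *
plan(S(-185,0,137),78.6)
shot('wrist','w10');crop('w10',0,0,640,400,1,'w10b',1.5);
E
```

```text
clock: 16.62
tool_pos: [451.7, 65.5, 220.8]
tool_rot: [0.704, 0.07, 0.704, -0.07]
force: [0.0, -0.6, -0.1]
grip_width: 0.644
shift(m) [0.0838 0.0001 0.001 ] turn 0.0 cur jaw 78.6 pos [451.7  65.5 220.8] t 16.62
```

View pics/w10b.png

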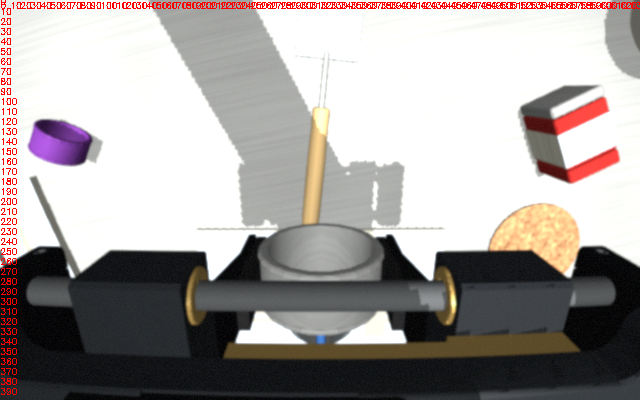

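```bash
python3 -m crank '[[0.04,[0.03,0,0],0],[0.04,[0.03,0,0],0],[0.04,[0.023,0,0],0],[0.04,[0,0,0.01],0],[0.04,[0,0,0.01],0],[0.04,[0,0,0.01],0],[0.04,[0,0,0.01],0],[0.04,[0,0,0.01],0],[0.04,[0,0,0.01],0],[0.04,[0,0,0.01],0],[0.04,[0,0,0.01],0],[0.04,[0,0,0.01],0],[0.04,[0,0,0.01],0],[0.04,[0,0,0.008],0],[0.04,[0,0,0],0]]'
python3 - <<'E'
from h import *
plan(S(-77,0,112),78.6)
shot('wrist','w11');crop('w11',0,0,640,400,1,'w11b',1.5);shot('scene','s11');crop('s11',260,120,400,240,5,'s11b',1)
E
```

```text
clock: 18.55
tool_pos: [557.9, 43.5, 138.0]
tool_rot: [0.704, 0.071, 0.704, -0.071]
force: [-0.8, 0.4, -0.6]
grip_width: 0.643
shift(m) [0.026  0.0004 0.0005] turn -0.1 cur jaw 78.5 pos [557.9  43.5 138. ] t 18.55
```

View pics/w11b.png

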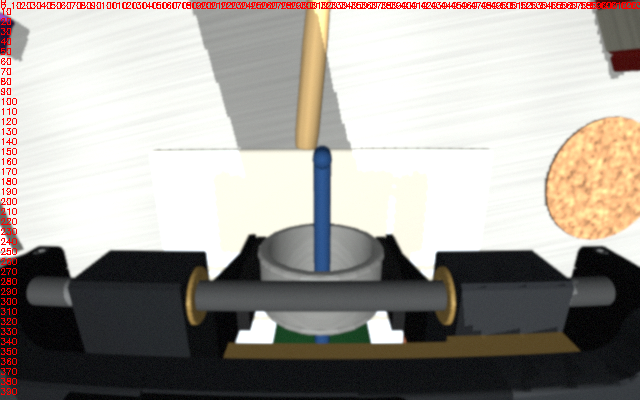

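View pics/s11b.png

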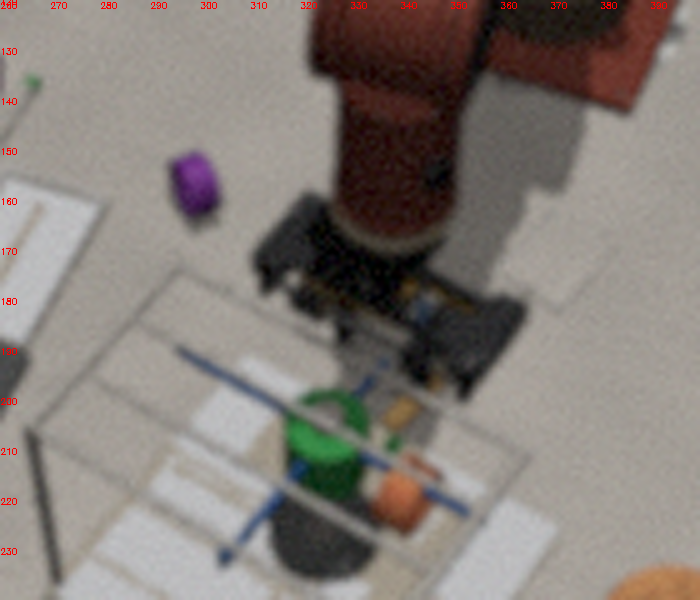

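```bash
python3 -m crank '[[0.04,[0.007,0,0],0],[0.04,[0.007,0,0],0],[0.04,[0.006,0,0],0],[0.04,[0.003,0,0],0],[0.04,[0.001,0,0],0],[0.04,[0,0,0],0]]'
python3 -c "
from h import *
plan(S(-77,0,112))"
```

```text
clock: 19.4
tool_pos: [557.6, 43.8, 114.1]
tool_rot: [0.704, 0.071, 0.704, -0.071]
force: [-0.5, 0.3, -1.6]
grip_width: 0.642
shift(m) [0.0021 0.0003 0.001 ] turn 0 cur jaw 78.6 pos [557.6  43.8 114.1] t 19.4
```

Ring still hanging from the gripper; lower slightly more, then open symmetrically and lift.

```bash
python3 -m crank '[[0.04,[0.001,0,0],0],[0.04,[0.001,0,0],0],[0.04,[0.0005,0,0],0],[0.04,[0,0,0],0]]'
python3 -m crank '[[0.06,[0,0,0],0],[0.064,[0,0,0],0],[0.07,[0,0,0],0],[0.08,[0,0,0],0],[0.08,[0,0,0],0],[0.08,[0,0,0],0],[0.08,[-0.01,0,0],0],[0.08,[-0.03,0,0],0],[0.08,[-0.03,0,0],0],[0.08,[-0.03,0,0],0],[0.08,[0,0,0],0]]'
python3 - <<'E'
from h import *
plan(S(-118,-5,140),78.6)
shot('wrist','w12');crop('w12',0,0,640,400,1,'w12b',1.5);shot('scene','s12');crop('s12',260,120,400,240,5,'s12b',1)
E
```

```text
clock: 19.9
tool_pos: [557.5, 43.8, 111.5]
tool_rot: [0.704, 0.07, 0.704, -0.071]
force: [0.2, -0.5, -0.6]
grip_width: 0.644
clock: 21.28
tool_pos: [559.0, 43.8, 214.7]
tool_rot: [0.705, 0.071, 0.702, -0.07]
force: [-0.2, -0.3, -0.7]
grip_width: 0.92
shift(m) [ 0.0745 -0.0052 -0.0417] turn -0.1 cur jaw 78.5 pos [559.   43.8 214.7] t 21.27
```

View pics/w12b.png

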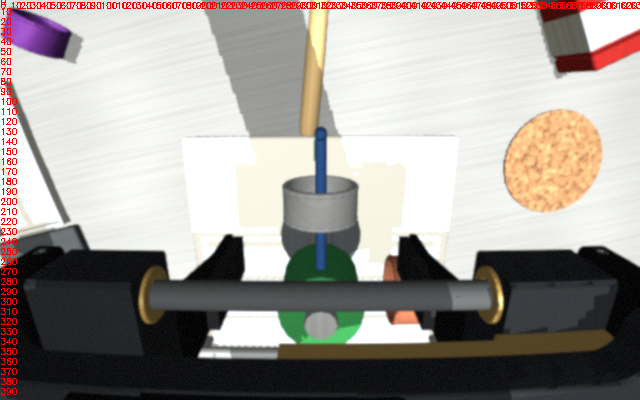

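View pics/s12b.png

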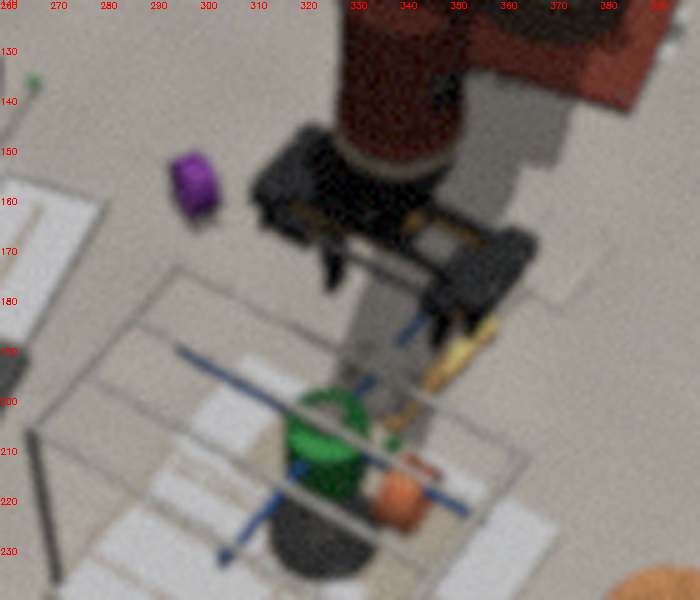

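```bash
python3 -m crank '[[0,[0,-0.012,-0.016],0],[0,[0,-0.012,-0.016],0],[0,[0,-0.011,-0.014],0],[0,[0,0,0],0],[0,[0,0,0],0],[0,[0,0,0],0],[0,[0,0,0],0],[0,[0,0,0],0],[0,[0,0,0],0],[0,[0,0,0],0],[0,[0.03,0,0],0],[0,[0.03,0,0],0],[0,[0.015,0,0],0],[0,[0,0.008,0],0],[0,[0,0,0],0]]'
python3 -c "
from h import *
plan(S(-122,18,140),78.6)"
```

```text
clock: 23.25
tool_pos: [507.9, 27.5, 137.6]
tool_rot: [0.704, 0.07, 0.703, -0.07]
force: [0.2, 0.4, 0.9]
grip_width: 0.005
shift(m) [-0.0024  0.0441  0.0015] turn 0.0 cur jaw 78.6 pos [507.9  27.5 137.6] t 23.25
```

```bash
python3 -m crank '[[0,[0,0.006,0],0],[0,[0,0.006,0],0],[0,[0,0.007,0],0],[0,[0,0.007,0],0],[0,[0,0.007,0.0005],0],[0,[0,0.0055,0.001],0],[0,[0,0.0055,0.001],0],[0,[0,0.007,0.0025],0],[0,[0,0.007,0.0025],0],[0,[0,0.007,0.0025],0],[0,[0,0.007,0.0025],0],[0,[0,0.0075,0.0025],0],[0,[0,0.0075,0.0025],0],[0,[0,0.006,0.005],0],[0,[0,0.006,0.005],0],[0,[0,0.006,0.005],0],[0,[0,0.006,0.005],0],[0,[0,0.006,0.005],0],[0,[0,0.005,0.004],0],[0,[0,0,0],0]]'
python3 - <<'E'
from h import *
plan(S(-78,96,140),78.6)
shot('wrist','w13');crop('w13',0,0,640,400,1,'w13b',1.5);shot('top','t13');crop('t13',255,105,385,225,5,'t13b')
E
```

```text
clock: 25.75
tool_pos: [577.2, 137.4, 136.5]
tool_rot: [0.704, 0.07, 0.704, -0.07]
force: [0.2, 0.2, 0.1]
grip_width: 0.008
shift(m) [-0.0035  0.0006 -0.0006] turn -0.0 cur jaw 78.6 pos [577.2 137.4 136.5] t 25.75
```

View pics/w13b.png

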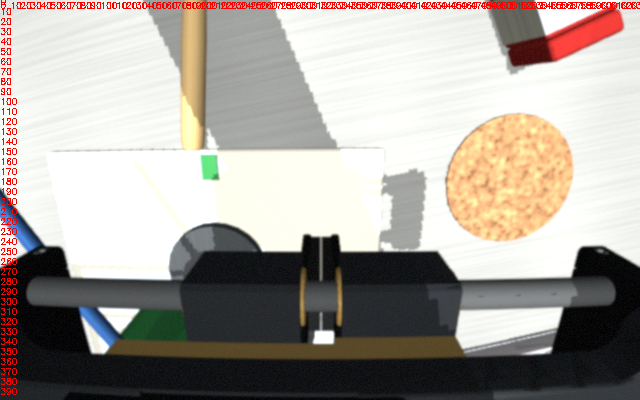

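View pics/t13b.png

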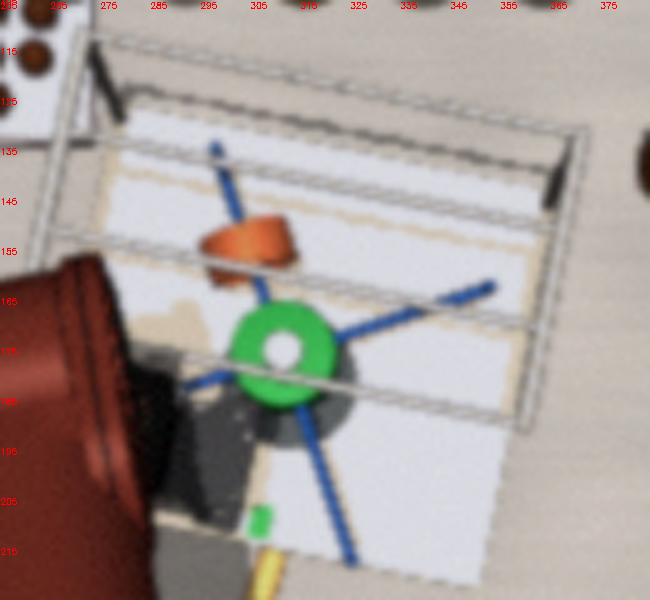

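```bash
python3 -m crank '[[0,[0,-0.01,-0.005],0],[0,[-0.035,0,0],0],[0,[-0.038,0,0],0],[0.087,[0,-0.045,-0.012],0],[0.087,[0,-0.045,-0.011],0],[0.087,[0,-0.046,-0.012],0],[0.087,[0,0,0],0],[0.087,[0,0,0],0],[0.087,[0,0,0],0],[0.087,[0,0,0],0],[0.087,[0,0,0],0],[0.087,[0,0,0],0]]'
python3 - <<'E'
from h import *
plan(S(-118,-50,142),78.6)
shot('wrist','w14');crop('w14',0,0,640,400,1,'w14b',1.5)
E
```

```text
clock: 27.35
tool_pos: [508.7, 1.8, 209.5]
tool_rot: [0.704, 0.07, 0.704, -0.07]
force: [0.7, -0.1, -0.2]
grip_width: 0.941
shift(m) [ 0.0675  0.0012 -0.0006] turn -0.0 cur jaw 78.6 pos [508.7   1.8 209.5] t 27.35
```

View pics/w14b.png

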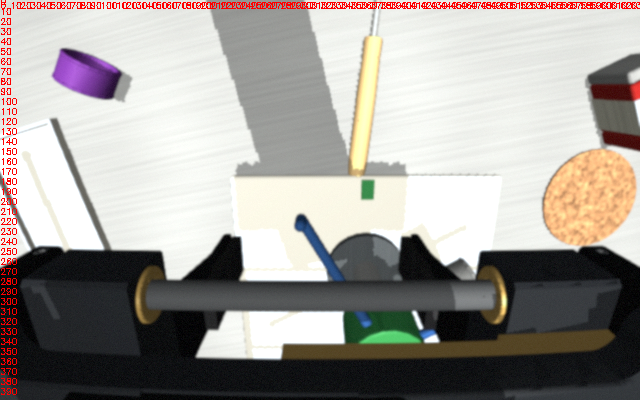

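```bash
python3 -m crank '[[0.087,[0.03,0,0],0],[0.087,[0.03,0,0],0],[0.087,[0.0075,0.001,0],0],[0.087,[0,0.008,-0.001],0],[0.087,[0,0.008,-0.001],0],[0.087,[0,0.008,-0.001],0],[0.087,[0,0.008,-0.001],0],[0.087,[0,0.008,-0.001],0],[0.087,[0,0.01,-0.001],0],[0,[0,0,0],0],[0,[0,0,0],0],[0,[0,0,0],0],[0,[0,0,0],0],[0,[0,0,0],0],[0,[0,0,0],0],[0,[0,0,0],0],[0,[0,0,0],0],[0,[0,0,0],0],[0,[0,0,0],0],[0,[0,0,0],0]]'
python3 - <<'E'
from h import *
plan(S(-124,0,142),78.6)
shot('wrist','w15');crop('w15',0,0,640,400,1,'w15b',1.5)
E
```

```text
clock: 29.9
tool_pos: [512.9, 52.9, 142.1]
tool_rot: [0.704, 0.07, 0.704, -0.07]
force: [-1.0, -0.3, -1.2]
grip_width: 0.084
shift(m) [ 0.0001  0.0002 -0.0005] turn -0.0 cur jaw 78.6 pos [512.9  52.9 142.1] t 29.9
```

View pics/w15b.png

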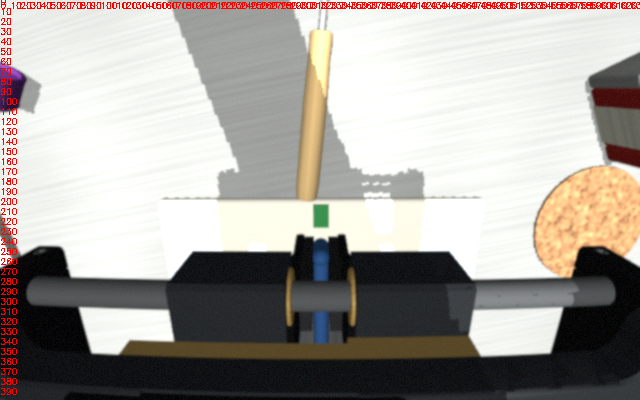

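```bash
python3 -m crank '[[0.087,[0,0,0],0],[0.087,[0,0,0],0],[0.087,[-0.03,0,0],0],[0.087,[-0.03,0,0],0],[0.087,[-0.038,0,0],0],[0.087,[0,-0.041,0.007],0],[0.087,[0,-0.041,0.007],0],[0.087,[0,-0.041,0.007],0],[0.087,[0,-0.041,0.007],0],[0.087,[0,-0.041,0.007],0],[0.087,[0,-0.041,0.007],0],[0.087,[0,-0.041,0.007],0],[0.087,[0,-0.041,0.007],0],[0.087,[0,-0.038,0.006],0],[0.087,[0,0,0],-6.5],[0.087,[0,0,0],-6.7],[0.087,[0,0,0.04],0],[0.087,[0,0,0.04],0],[0.087,[0,0,0.02],0],[0.087,[0,0,0],0]]'
python3 - <<'E'
from h import *
plan([600,-317,240],91.8)
shot('wrist','w16');crop('w16',0,0,640,400,1,'w16b',1.5)
shot('top','t16');crop('t16',255,105,385,225,5,'t16b');crop('t16',130,160,260,290,4,'t16c')
E
```

```text
clock: 32.45
tool_pos: [602.1, -314.4, 239.1]
tool_rot: [0.707, -0.012, 0.707, 0.011]
force: [-0.4, 0.3, -0.6]
grip_width: 0.999
shift(m) [-0.0009 -0.0026 -0.0022] turn 0.1 cur jaw 91.9 pos [ 602.1 -314.4  239.1] t 32.45
```

View pics/w16b.png

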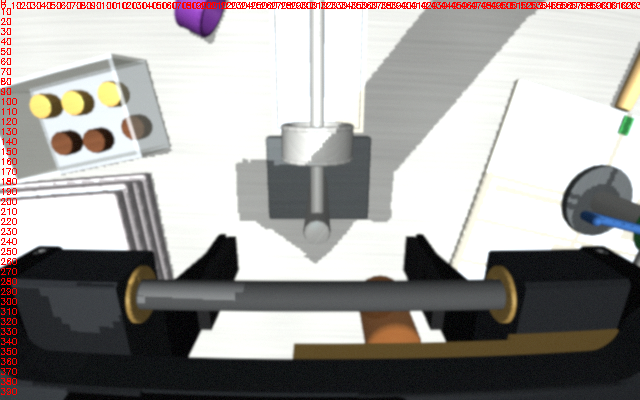

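View pics/t16b.png

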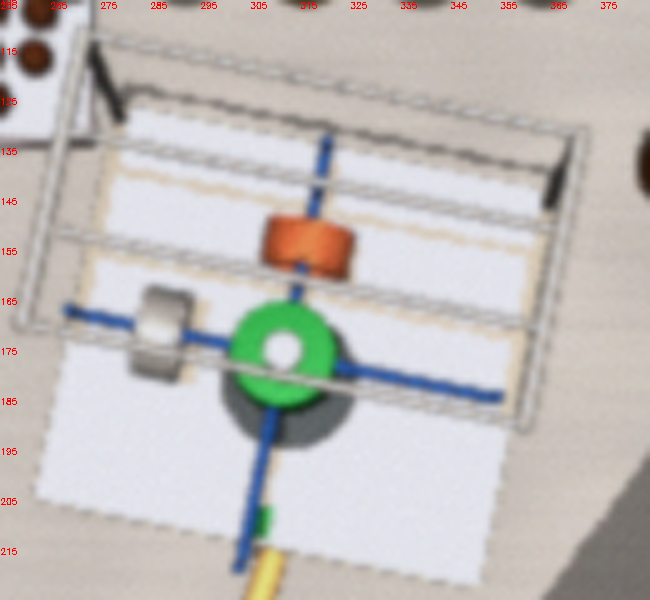

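View pics/t16c.png

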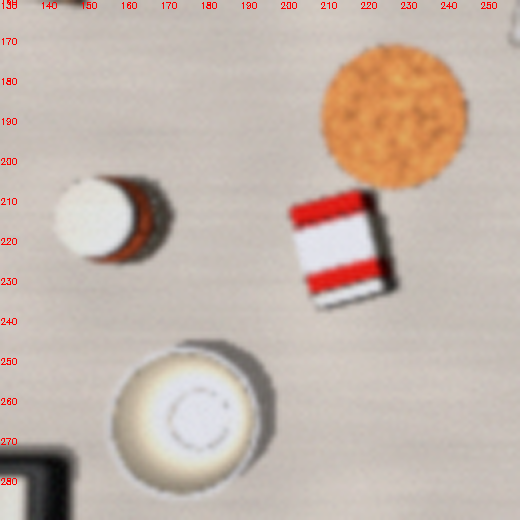

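```bash
python3 - <<'E'
from h import *
w=load('w16')
print('ring2 top edges', onz(w,(317,124),159),onz(w,(317,161),159),'sides',onz(w,(282.5,140),131),onz(w,(352.5,140),131),'bar',onz(w,(316.5,60),152),onz(w,(317.5,190),152))
E
```

```text
ring2 top edges [ 543.00403029 -318.35090199  159.        ] [ 569.22107181 -317.56244595  159.        ] sides [ 558.66996762 -345.42062949  131.        ] [ 556.86129213 -290.25067273  131.        ] bar [ 500.02200823 -320.07624477  152.        ] [ 592.80812827 -316.55602774  152.        ]
```

```bash
python3 -m crank '[[0.087,[0,-0.001,-0.023],0],[0.087,[0,-0.001,-0.022],0],[0.087,[0.04,0,0],0],[0.087,[0.04,0,0],0],[0.087,[0.04,0,0],0],[0.087,[0.0065,0,0],0],[0.087,[0,0,0],0],[0.04,[0,0,0],0],[0.04,[0,0,0],0],[0.04,[0,0,0],0],[0.04,[0,0,0],0],[0.04,[0,0,0],0],[0.04,[0,0,0],0],[0.04,[-0.005,0,0],0],[0.04,[-0.005,0,0],0],[0.04,[-0.005,0,0],0],[0.04,[-0.004,0,0],0],[0.04,[0,0,0],0]]'
python3 - <<'E'
from h import *
shot('wrist','w17');crop('w17',0,0,640,400,1,'w17b',1.5);plan([364,-324,131.5],91.9)
E
```

```text
clock: 34.8
tool_pos: [556.3, -318.7, 133.0]
tool_rot: [0.707, -0.011, 0.707, 0.011]
force: [0.1, -0.3, -1.6]
grip_width: 0.645
shift(m) [ 0.0012  0.0005 -0.1922] turn -0.1 cur jaw 91.8 pos [ 556.2 -318.6  132.7] t 34.85
```

View pics/w17b.png

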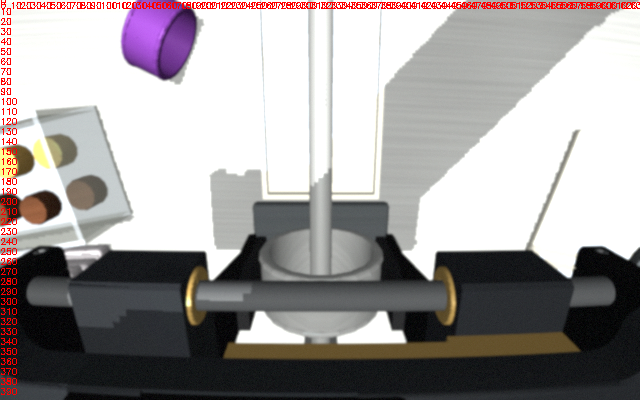

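```bash
python3 -m crank '[[0.04,[0.001,0,-0.01],0],[0.04,[0,0,-0.015],0],[0.04,[0,0,-0.015],0],[0.04,[0,0,-0.015],0],[0.04,[0,0,-0.015],0],[0.04,[0,0,-0.015],0],[0.04,[0,0,-0.015],0],[0.04,[0,0,-0.015],0],[0.04,[0,0,-0.015],0],[0.04,[0,0,-0.015],0],[0.04,[0,0,-0.015],0],[0.04,[0,0,-0.015],0],[0.04,[0,0,-0.015],0],[0.04,[0,0,0],0]]'
python3 - <<'E'
from h import *
shot('wrist','w18');crop('w18',0,0,640,400,1,'w18b',1.5);plan([364,-324,220],91.9)
E
```

```text
clock: 36.6
tool_pos: [365.2, -324.5, 131.7]
tool_rot: [0.707, -0.01, 0.707, 0.011]
force: [-0.4, -0.5, -1.3]
grip_width: 0.639
shift(m) [-0.0882  0.0004 -0.002 ] turn -0.2 cur jaw 91.7 pos [ 366.1 -324.3  131.8] t 36.65
```

View pics/w18b.png

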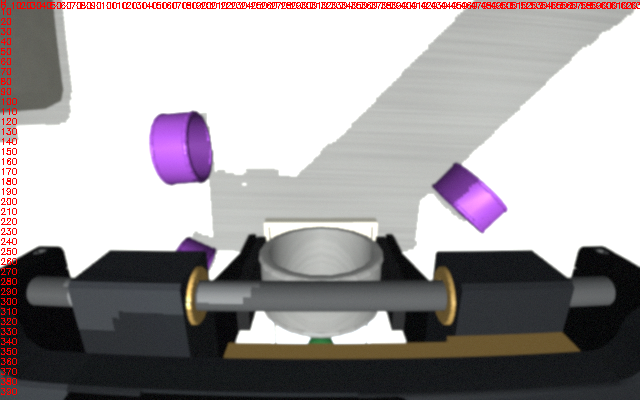

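Off the bar (ball at (320,341), behind the ring). Lift and carry.

```bash
python3 -m crank '[[0.04,[-0.03,0,0],0],[0.04,[-0.03,0,0],0],[0.04,[-0.028,0,0],0],[0.04,[0,0.02,0.025],0],[0.04,[0,0.03,0.025],0],[0.04,[0,0.035,0.02],0],[0.04,[0,0.035,0.015],0],[0.04,[0,0.035,0.01],0],[0.04,[0,0.035,0.005],0],[0.04,[0,0.035,0],0],[0.04,[0,0.035,0],0],[0.04,[0,0.035,0],0],[0.04,[0,0.035,0],0],[0.04,[0,0.03,0],0],[0.04,[0,0.026,0],6.5],[0.04,[0,0,0],6.6],[0.04,[0,0,0],0]]'
python3 - <<'E'
from h import *
plan(S(-185,0,138),78.6)
shot('wrist','w19');crop('w19',0,0,640,400,1,'w19b',1.5);
E
```

```text
clock: 38.78
tool_pos: [454.5, 65.1, 219.5]
tool_rot: [0.704, 0.069, 0.704, -0.069]
force: [0.1, 0.7, -0.3]
grip_width: 0.639
shift(m) [ 0.0815 -0.0001 -0.0018] turn 0.1 cur jaw 78.7 pos [454.5  65.1 219.5] t 38.77
```

View pics/w19b.png

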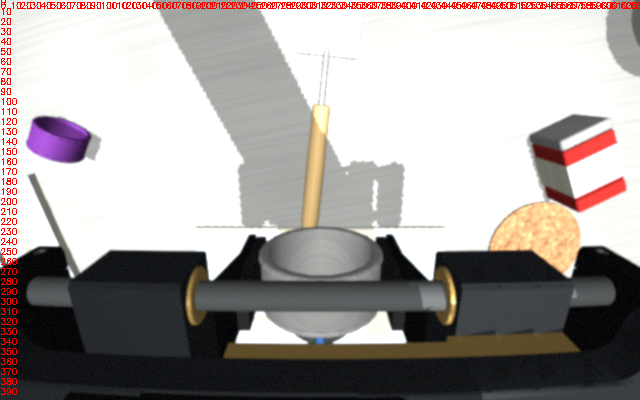

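```bash
python3 -m crank '[[0.04,[0.03,0,0],0],[0.04,[0.03,0,0],0],[0.04,[0.021,0,0],0],[0.04,[0,0,0.01],0],[0.04,[0,0,0.01],0],[0.04,[0,0,0.01],0],[0.04,[0,0,0.01],0],[0.04,[0,0,0.01],0],[0.04,[0,0,0.01],0],[0.04,[0,0,0.01],0],[0.04,[0,0,0.01],0],[0.04,[0,0,0.01],0],[0.04,[0,0,0.01],0],[0.04,[0,0,0.006],0],[0.04,[0,0,0],0]]'
python3 - <<'E'
from h import *
plan(S(-77,0,111.5),78.6)
shot('wrist','w20');crop('w20',0,0,640,400,1,'w20b',1.5)
E
```

```text
clock: 40.7
tool_pos: [558.5, 43.5, 138.4]
tool_rot: [0.704, 0.07, 0.704, -0.07]
force: [-0.1, 0.9, -0.5]
grip_width: 0.643
shift(m) [0.0269 0.0004 0.    ] turn 0.0 cur jaw 78.6 pos [558.5  43.5 138.4] t 40.7
```

View pics/w20b.png

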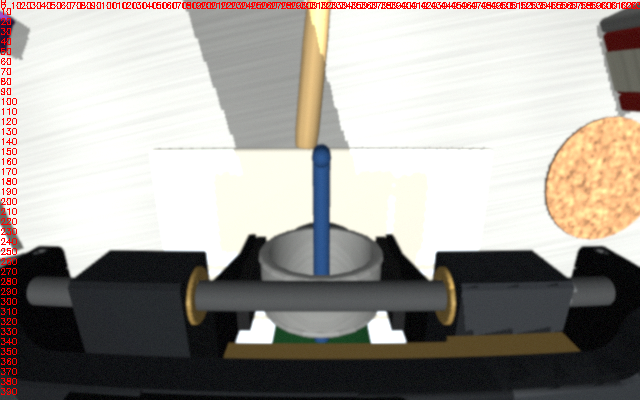

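```bash
python3 -m crank '[[0.04,[0.007,0,0],0],[0.04,[0.007,0,0],0],[0.04,[0.006,0,0],0],[0.04,[0.004,0,0],0],[0.04,[0.0025,0,0],0],[0.04,[0,0,0],0]]'
python3 -m crank '[[0.06,[0,0,0],0],[0.064,[0,0,0],0],[0.07,[0,0,0],0],[0.08,[0,0,0],0],[0.08,[0,0,0],0],[0.08,[0,0,0],0],[0.08,[-0.01,0,0],0],[0.08,[-0.03,0,0],0],[0.08,[-0.03,0,0],0],[0.08,[-0.03,0,0],0],[0.08,[0,0,0],0]]'
python3 - <<'E'
from h import *
plan(S(-77,0,200),78.6)
shot('wrist','w21');crop('w21',0,0,640,400,1,'w21b',1.5)
E
```

```text
clock: 41.5
tool_pos: [558.3, 43.6, 112.6]
tool_rot: [0.704, 0.07, 0.704, -0.07]
force: [-3.2, -0.4, 5.6]
grip_width: 0.643
clock: 42.88
tool_pos: [559.7, 43.8, 215.2]
tool_rot: [0.705, 0.071, 0.702, -0.069]
force: [0.3, 0.6, -1.1]
grip_width: 0.921
shift(m) [ 0.0152 -0.0002 -0.0012] turn 0.0 cur jaw 78.6 pos [559.7  43.8 215.2] t 42.88
```

View pics/w21b.png

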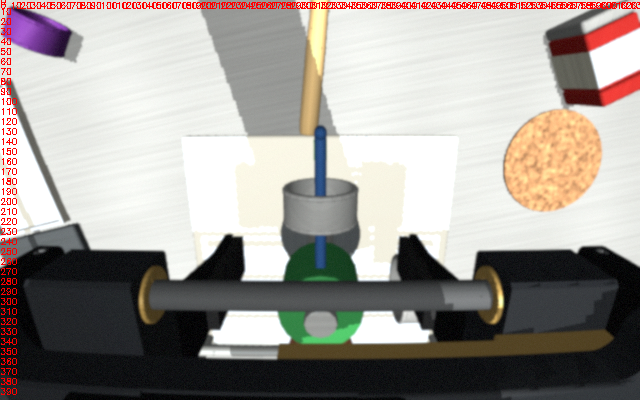

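```bash
python3 - <<'E'
from h import *
t=load('t16')
c=[onz(t,uv,58) for uv in [(200.5,213),(218,208.5),(226,231),(207.5,236.5)]]
for x in c: print(x)
b=(c[0]+c[1])/2;l=(c[2]+c[3])/2;d=l-b;print(b,l,np.degrees(np.arctan2(d[1],d[0])),np.linalg.norm(d))
print('mat',onz(t,(226.7,188.5),4))
plan([560,320,240],100)
E
```

```text
[524.29122669 382.26023856  58.        ]
[538.74169921 327.36455653  58.        ]
[467.51068933 300.76138225  58.        ]
[450.0605851 358.606064   58.       ]
[531.51646295 354.81239754  58.        ] [458.78563721 329.68372312  58.        ] -160.93984628768098 76.94948531604544
mat [607.66541177 312.36855868   4.        ]
shift(m) [-0.0263  0.2711 -0.0532] turn -21.3 cur jaw 78.7 pos [558.9  43.7 213.5] t 42.92
```

```bash
python3 -m crank '[[0.087,[-0.026,0,-0.015],0],[0.087,[0,0.02,-0.038],0],[0.087,[0,0.035,0],0],[0.087,[0,0.035,0],0],[0.087,[0,0.035,0],0],[0.087,[0,0.035,0],0],[0.087,[0,0.035,0],0],[0.087,[0,0.035,0],0],[0.087,[0,0.035,0],0],[0.087,[0,0.006,0],-10],[0.087,[0,0,0],-10],[0.087,[0,0,0],-5],[0.087,[0,0,0],0]]'
python3 - <<'E'
from h import *
plan([560,320,240],104)
shot('wrist','w22');crop('w22',0,0,640,400,1,'w22b',1.5)
shot('top','t22');crop('t22',255,105,385,225,5,'t22b')
shot('scene','s22');crop('s22',260,120,400,240,5,'s22b',1)
E
```

```text
clock: 44.55
tool_pos: [559.2, 319.5, 237.1]
tool_rot: [0.702, -0.084, 0.703, 0.084]
force: [0.5, -0.9, -0.5]
grip_width: 1.0
shift(m) [-0.0029  0.0003  0.0008] turn -0.4 cur jaw 103.6 pos [559.2 319.5 237.1] t 44.55
```

View pics/w22b.png

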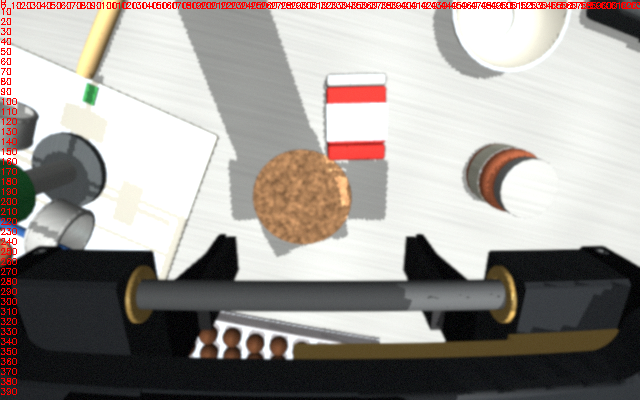

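View pics/t22b.png

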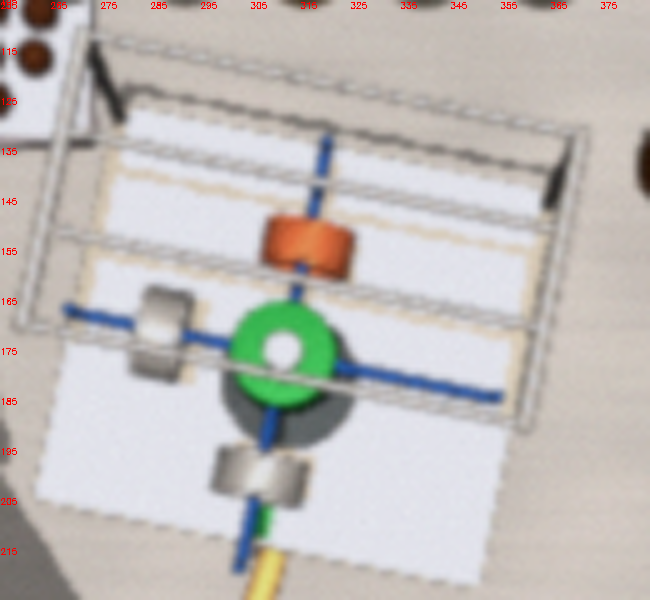

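View pics/s22b.png

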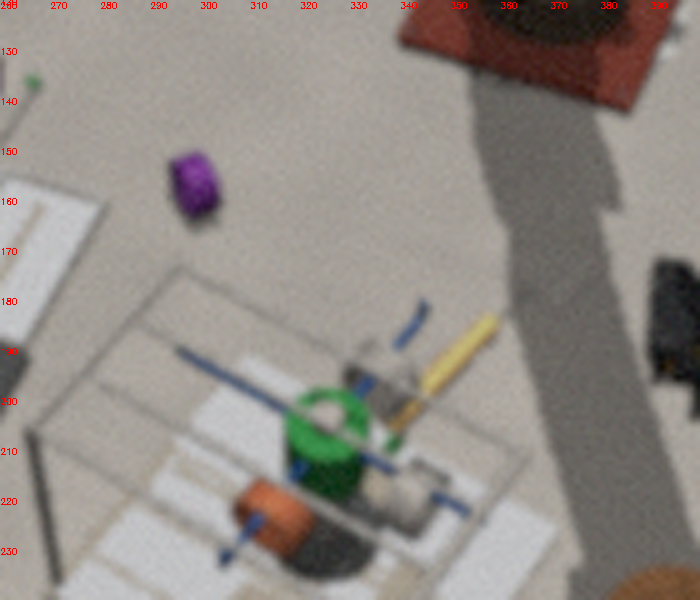

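```bash
python3 - <<'E'
from h import *
w=load('w22')
c=[onz(w,uv,58) for uv in [(327.5,74),(386,74),(385,142),(328,142)]]
c=[onz(w,uv,58) for uv in [(327.5,74),(386,74),(385,158),(327.5,158)]]
for x in c:print(x)
l=(c[0]+c[1])/2;b=(c[2]+c[3])/2;print(l,b,np.linalg.norm(l-b),np.degrees(np.arctan2(*(b-l)[[1,0]])),np.linalg.norm(c[0]-c[1]))
print('mat',onz(w,(302,196.5),4),[onz(w,u,4) for u in [(253,196),(352,196),(302,149.5),(302,244)]])
E
```

```text
[462.53340211 303.20451     58.        ]
[449.14053187 357.17178478  58.        ]
[527.112623   379.07386013  58.        ]
[540.91679668 322.6410867   58.        ]
[455.83696699 330.18814739  58.        ] [534.01470984 350.85747341  58.        ] 80.86396302273367 14.809505173423707 55.60427789962824
mat [603.00589561 307.40855638   4.        ] [array([616.38043137, 249.68446726,   4.        ]), array([588.16940174, 365.80998243,   4.        ]), array([547.52252954, 294.83361196,   4.        ]), array([663.94447933, 321.15384674,   4.        ])]
```

```bash
python3 - <<'E'
from h import *
plan([468,333,10],104.6)
E
```

```text
shift(m) [ 0.2277  0.0345 -0.0856] turn -1.1 cur jaw 103.5 pos [559.4 319.6 237.6] t 44.7
```

```bash
python3 -m crank '[[0.087,[0.02,0.012,-0.03],0],[0.087,[0.02,0.012,-0.03],0],[0.087,[0.02,0.0105,-0.0256],0],[0.087,[0.04,0,0],-1],[0.087,[0.03,0,0],0],[0.087,[0.03,0,0],0],[0.087,[0,0,0],0]]'
python3 - <<'E'
from h import *
plan([468,333,10],104.6)
shot('wrist','w23');crop('w23',0,0,640,400,1,'w23b',1.5)
E
```

```text
clock: 45.58
tool_pos: [466.8, 332.0, 76.0]
tool_rot: [0.7, -0.091, 0.703, 0.089]
force: [-0.0, -0.1, 0.8]
grip_width: 1.002
shift(m) [0.066  0.0008 0.0017] turn 0.0 cur jaw 104.6 pos [466.8 332.   76. ] t 45.58
```

View pics/w23b.png

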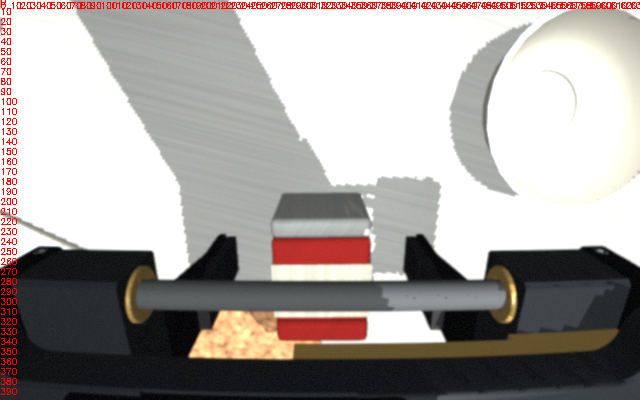

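```bash
python3 - <<'E'
from h import *
w=load('w23');p,R,o=st()
for uv in [(321,220),(321,339),(320,194)]: 
    x=onz(w,uv,58 if uv[1]>200 else 0);print(x,R.T@(x-p))
E
```

```text
[455.83678872 329.94248577  58.        ] [ 19.78335185   0.32357256 -12.29207298]
[534.40233884 350.46676613  58.        ] [19.65978145  0.37175002 68.90998463]
[457.54500604 329.54134183   0.        ] [ 77.78158974  -0.44679316 -10.65199358]
```

```bash
python3 -m crank '[[0.087,[0.03,0,0],0],[0.087,[0.025,0,0],0],[0.087,[0.01,0,0],0],[0.087,[0,0,0],0],[0.05,[0,0,0],0],[0.05,[0,0,0],0],[0.05,[0,0,0],0],[0.05,[0,0,0],0],[0.05,[0,0,0],0],[0.05,[0,0,0],0],[0.05,[-0.01,0,0],0],[0.05,[-0.02,0,0],0],[0.05,[-0.02,0,0],0],[0.05,[-0.02,0,0],0],[0.05,[-0.02,0,0],0],[0.05,[0,0,0],0]]'
python3 - <<'E'
from h import *
plan([468,333,10],104.6)
shot('wrist','w24');crop('w24',0,0,640,400,1,'w24b',1.5)
shot('scene','s24');crop('s24',370,160,490,270,5,'s24b',1)
E
```

```text
clock: 47.62
tool_pos: [469.0, 333.7, 104.6]
tool_rot: [0.702, -0.09, 0.701, 0.091]
force: [1.2, -1.0, -2.4]
grip_width: 0.664
shift(m) [ 0.0946 -0.0005 -0.0013] turn 0.1 cur jaw 104.7 pos [469.  333.7 104.6] t 47.62
```

View pics/w24b.png

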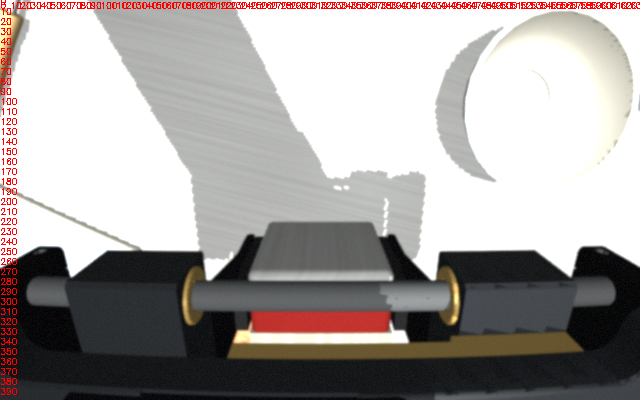

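View pics/s24b.png

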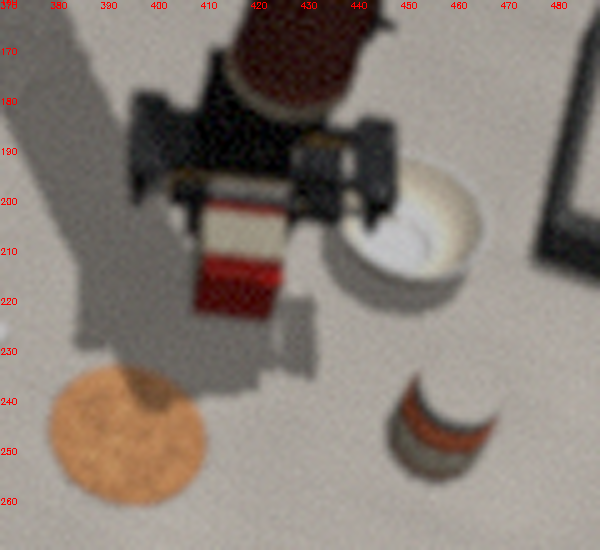

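```bash
python3 -m crank '[[0.05,[-0.01,0,0],0],[0.05,[0,0,0],0],[0.05,[0,0,0],0],[0.05,[0,0,0],0],[0.05,[0,0,0],0],[0.05,[0,0,0],0],[0.05,[0,0,0],0],[0.05,[0,0,0],0]]'
python3 - <<'E'
from h import *
shot('wrist','w25');crop('w25',0,0,640,400,1,'w25b',1.5)
shot('scene','s25');crop('s25',370,160,490,270,5,'s25b',1)
E
```

```text
clock: 48.72
tool_pos: [468.2, 333.1, 113.1]
tool_rot: [0.701, -0.09, 0.701, 0.09]
force: [0.5, -0.7, -2.4]
grip_width: 0.663
```

View pics/w25b.png

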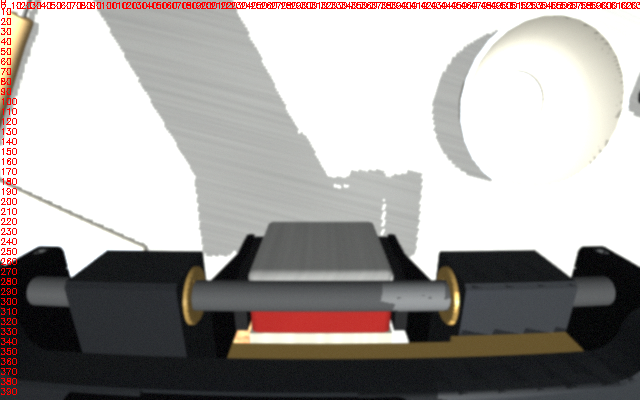

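View pics/s25b.png

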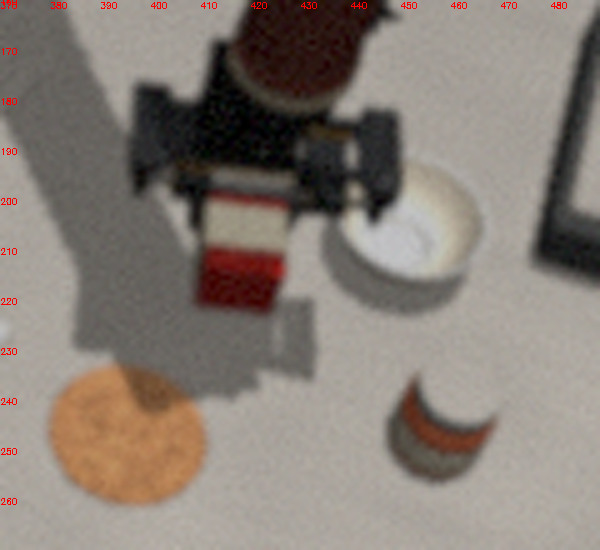

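```bash
python3 - <<'E'
from h import *
w=load('w25');s=load('s25');p,R,o=st()
for th in [0,10,20,30,45]:
    a=np.radians(th)
    # tool: x down, z fwd. axis bottom->lid u: at 0 = -z ; tilting bottom down: u=(-sin, 0,-cos)
    u=np.array([-np.sin(a),0,-np.cos(a)]);n=np.array([-np.cos(a),0,np.sin(a)])  # n= up face normal
    g=np.array([-19,0,0.])
    P=[g+12*u+29*n*k for k in (1,-1)]+[g-72*u+29*n*k for k in (1,-1)]
    W=[p+R@q for q in P]
    print(th,'lid top/bot rows',proj(w,W[:2]).round(0).tolist(),'scene',proj(s,W).round(0).tolist())
E
```

```text
0 lid top/bot rows [[319.0, 279.0], [319.0, 224.0]] scene [[420.0, 194.0], [417.0, 203.0], [420.0, 213.0], [417.0, 222.0]]
10 lid top/bot rows [[319.0, 294.0], [319.0, 217.0]] scene [[420.0, 195.0], [417.0, 202.0], [419.0, 216.0], [416.0, 222.0]]
20 lid top/bot rows [[319.0, 307.0], [319.0, 211.0]] scene [[420.0, 196.0], [417.0, 200.0], [418.0, 219.0], [416.0, 222.0]]
30 lid top/bot rows [[319.0, 318.0], [319.0, 207.0]] scene [[420.0, 198.0], [417.0, 199.0], [418.0, 220.0], [415.0, 221.0]]
45 lid top/bot rows [[319.0, 331.0], [319.0, 204.0]] scene [[420.0, 200.0], [418.0, 197.0], [417.0, 222.0], [415.0, 219.0]]
```

```bash
python3 -m crank '[[0.05,[0.025,0,0],0],[0.05,[0.025,0,0],0],[0.05,[0.025,0,0],0],[0.05,[0.021,0,0],0],[0.05,[0,0,0],0],[0.055,[0,0,0],0],[0.055,[0,0,0],0]]'
python3 -m crank '[[0.0565,[0,0,0],0],[0.0565,[0,0,0],0]]'
python3 -m crank '[[0.0573,[0,0,0],0],[0.0573,[0,0,0],0]]'
python3 -m crank '[[0.0577,[0,0,0],0],[0.0577,[0,0,0],0]]'
python3 - <<'E'
from h import *
shot('wrist','w26');crop('w26',200,200,440,360,3,'w26b',1.5)
E
```

```text
clock: 49.7
tool_pos: [468.8, 333.6, 18.1]
tool_rot: [0.702, -0.09, 0.701, 0.09]
force: [0.1, -0.1, -2.2]
grip_width: 0.666
clock: 49.95
tool_pos: [468.4, 333.2, 17.4]
tool_rot: [0.701, -0.09, 0.701, 0.09]
force: [-0.1, 0.1, -3.2]
grip_width: 0.66
clock: 50.2
tool_pos: [468.2, 333.1, 17.1]
tool_rot: [0.701, -0.09, 0.701, 0.09]
force: [-0.4, 0.8, -2.9]
grip_width: 0.665
clock: 50.45
tool_pos: [468.2, 333.1, 17.0]
tool_rot: [0.701, -0.09, 0.701, 0.09]
force: [0.1, 0.8, -3.8]
grip_width: 0.664
```

View pics/w26b.png

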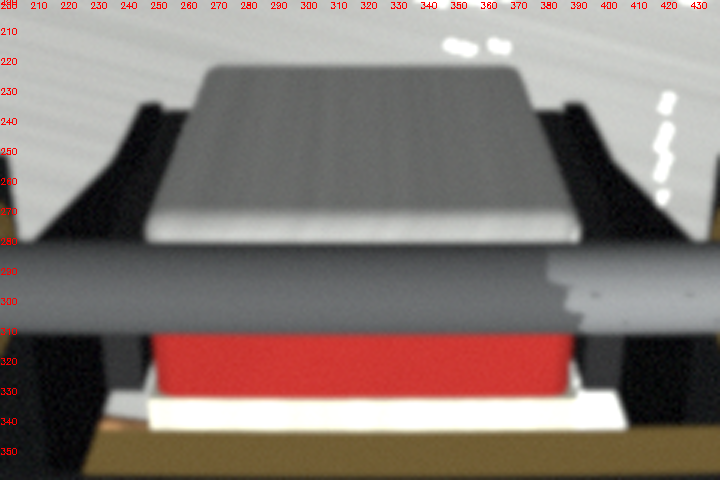

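```bash
for k in 1; do python3 -m crank '[[0.058,[0,0,0],0],[0.058,[0,0,0],0]]'
python3 -m crank '[[0.0583,[0,0,0],0],[0.0583,[0,0,0],0]]'; done
python3 - <<'E'
from h import *
shot('wrist','w27');crop('w27',200,200,440,360,3,'w27b',1.5)
E
```

```text
clock: 50.75
tool_pos: [468.5, 333.2, 17.3]
tool_rot: [0.701, -0.09, 0.701, 0.09]
force: [-0.5, 0.1, -0.2]
grip_width: 0.665
clock: 51.0
tool_pos: [468.4, 333.2, 17.2]
tool_rot: [0.701, -0.09, 0.701, 0.09]
force: [0.3, -0.4, -0.2]
grip_width: 0.671
```

View pics/w27b.png

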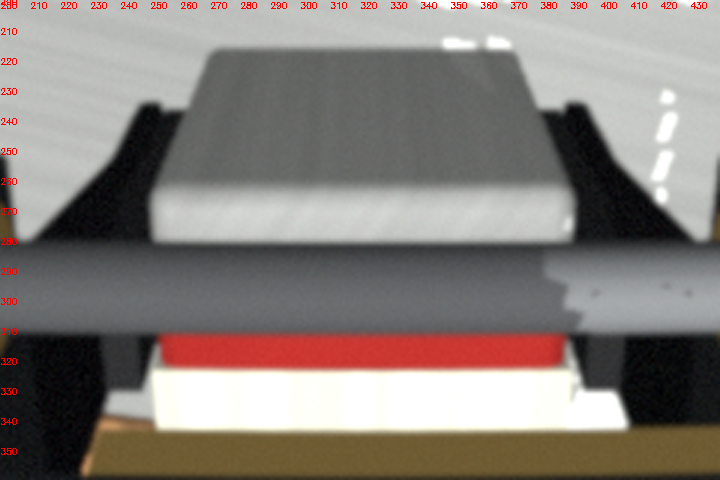

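```bash
python3 -m crank '[[0.062,[0.007,0,0],0],[0.062,[0,0,0],0],[0.05,[0,0,0],0],[0.05,[0,0,0],0],[0.05,[0,0,0],0],[0.05,[-0.01,0,0],0],[0.05,[-0.01,0,0],0],[0.05,[0,0,0],0]]'
python3 -m crank '[[0.0577,[0,0,0],0],[0.0577,[0,0,0],0],[0.0578,[0,0,0],0],[0.0578,[0,0,0],0]]'
python3 -m crank '[[0.05785,[0,0,0],0],[0.05785,[0,0,0],0]]'
python3 -m crank '[[0.0579,[0,0,0],0],[0.0579,[0,0,0],0]]'
python3 - <<'E'
from h import *
shot('wrist','w28');crop('w28',200,200,440,360,3,'w28b',1.5)
E
```

```text
clock: 52.05
tool_pos: [469.0, 333.7, 31.5]
tool_rot: [0.702, -0.09, 0.701, 0.091]
force: [-0.5, 0.1, -2.0]
grip_width: 0.663
clock: 52.55
tool_pos: [468.1, 333.0, 29.9]
tool_rot: [0.701, -0.09, 0.701, 0.09]
force: [0.5, 0.5, -2.2]
grip_width: 0.669
clock: 52.8
tool_pos: [468.3, 333.1, 30.0]
tool_rot: [0.701, -0.09, 0.701, 0.09]
force: [-0.0, -0.7, -3.1]
grip_width: 0.67
clock: 53.05
tool_pos: [468.5, 333.2, 30.3]
tool_rot: [0.701, -0.09, 0.701, 0.09]
force: [-0.6, -0.5, -1.6]
grip_width: 0.671
```

View pics/w28b.png

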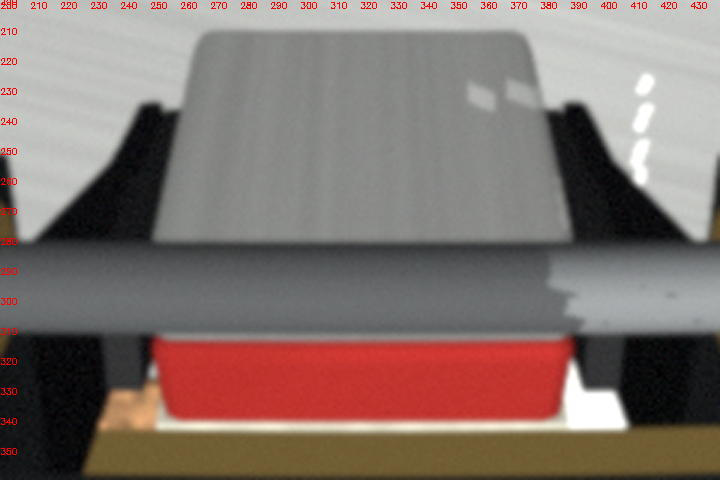

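```bash
python3 -m crank '[[0.0579,[-0.005,0,0],0],[0.0579,[-0.005,0,0],0],[0.0579,[-0.005,0,0],0],[0.0579,[-0.005,0,0],0],[0.0579,[0,0,0],0],[0.0579,[0,0,0],0]]'
python3 - <<'E'
from h import *
shot('wrist','w29');crop('w29',200,180,440,360,3,'w29b',1.5)
shot('scene','s29');crop('s29',370,160,490,270,5,'s29b',1)
E
```

```text
clock: 53.85
tool_pos: [468.2, 333.2, 50.4]
tool_rot: [0.701, -0.09, 0.701, 0.09]
force: [-1.1, -0.8, 5.6]
grip_width: 0.664
```

View pics/w29b.png

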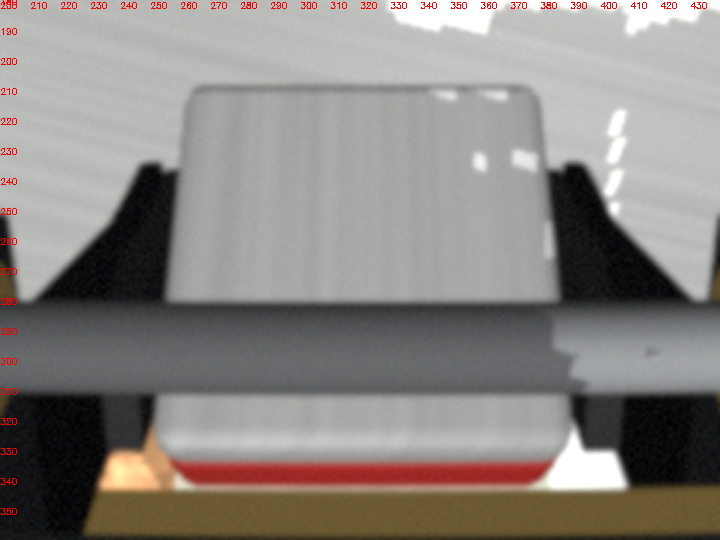

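View pics/s29b.png

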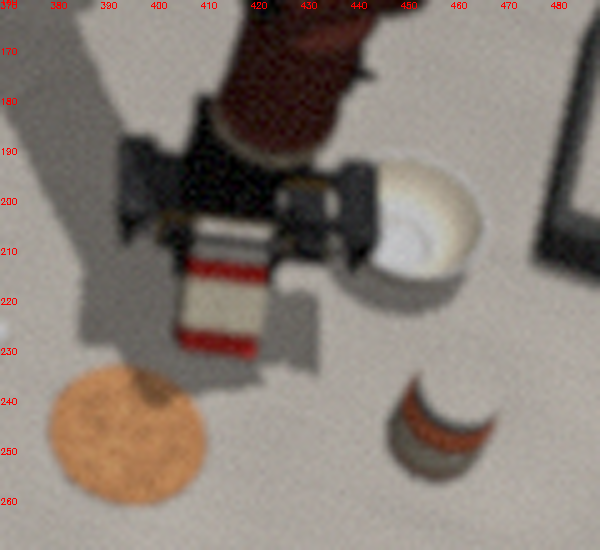

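```bash
python3 -m crank '[[0.0579,[-0.005,0,0],0],[0.0579,[-0.005,0,0],0],[0.0579,[-0.005,0,0],0],[0.0579,[0,0,0],0],[0.0579,[0,0,0],0],[0.0579,[0,0,0],0]]'
python3 - <<'E'
from h import *
p,R,o=st();w=shot('wrist','w30');crop('w30',200,180,440,360,3,'w30b',1.5)
for th in [45,60,75,85,90,95]:
    a=np.radians(th)
    u=np.array([-np.sin(a),0,-np.cos(a)]);n=np.array([-np.cos(a),0,np.sin(a)])
    W=[p+R@(np.array([-19,0,0.])+12*u+29*n*k) for k in (1,-1)]
    print(th,proj(w,W)[:,1].round(0))
E
```

```text
clock: 54.7
tool_pos: [468.1, 333.2, 65.2]
tool_rot: [0.701, -0.09, 0.701, 0.09]
force: [-1.9, -0.8, 4.0]
grip_width: 0.667
45 [331. 203.]
60 [339. 204.]
75 [341. 210.]
85 [339. 217.]
90 [338. 221.]
95 [336. 226.]
```

View pics/w30b.png

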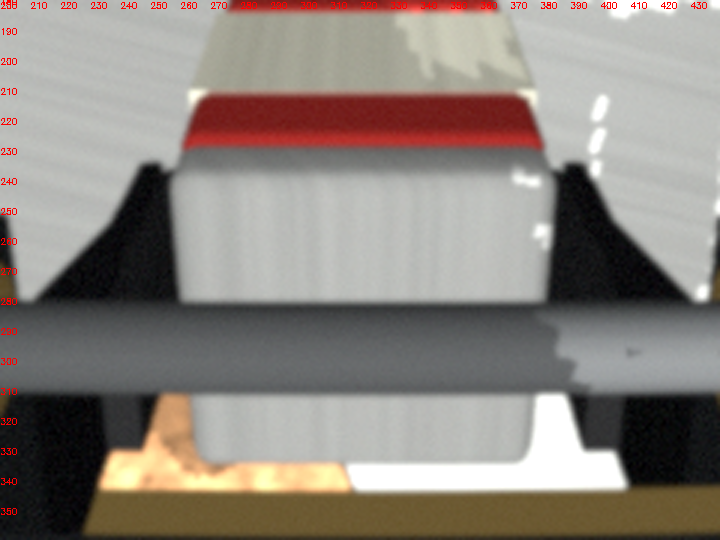

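```bash
python3 -m crank '[[0.0579,[-0.004,0,0],0],[0.0579,[-0.004,0,0],0],[0.0579,[0,0,0],0],[0.0579,[0,0,0],0],[0.0579,[0,0,0],0],[0.0579,[0,0,0],0],[0.0579,[0,0,0],0],[0.0579,[0,0,0],0]]'
python3 - <<'E'
from h import *
p,R,o=st();w=shot('wrist','w31');crop('w31',200,180,440,360,3,'w31b',1.5)
for th in [90,95,100,105,110]:
    a=np.radians(th)
    u=np.array([-np.sin(a),0,-np.cos(a)]);n=np.array([-np.cos(a),0,np.sin(a)])
    W=[p+R@(np.array([-19,0,0.])+12*u+29*n*k) for k in (1,-1)]
    print(th,proj(w,W)[:,1].round(0))
E
```

```text
clock: 55.75
tool_pos: [468.2, 333.1, 73.0]
tool_rot: [0.701, -0.09, 0.701, 0.09]
force: [0.1, 0.0, -2.2]
grip_width: 0.667
90 [338. 221.]
95 [336. 226.]
100 [333. 232.]
105 [330. 238.]
110 [327. 244.]
```

View pics/w31b.png

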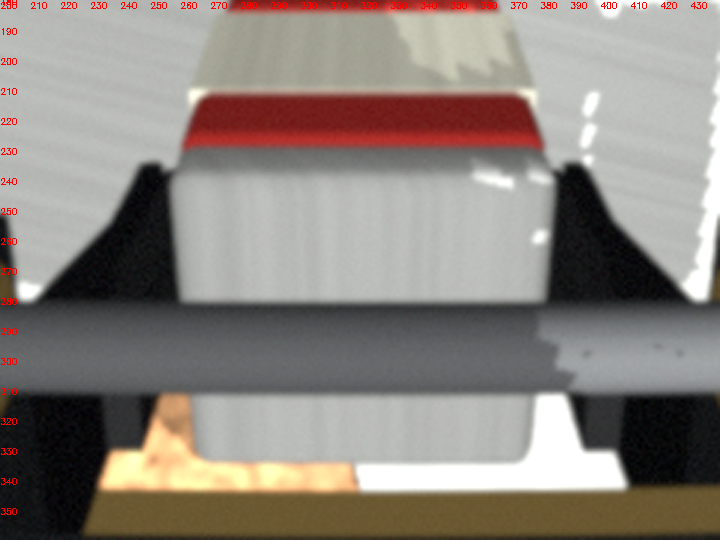

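```bash
python3 - <<'E'
from h import *
np.set_printoptions(precision=1,suppress=True)
def mat(fn):
    im=cv2.imread(f'pics/{fn}.png');hsv=cv2.cvtColor(im,cv2.COLOR_BGR2HSV)
    m=cv2.inRange(hsv,(8,90,60),(18,220,255));m=cv2.morphologyEx(m,cv2.MORPH_CLOSE,np.ones((7,7)));m=cv2.morphologyEx(m,cv2.MORPH_OPEN,np.ones((5,5)))
    cs=cv2.findContours(m,cv2.RETR_EXTERNAL,cv2.CHAIN_APPROX_NONE)[0]
    out=[]
    for c in cs:
        if cv2.contourArea(c)<600: continue
        w=load(fn);P=np.array([onz(w,p[0].astype(float),4)[:2] for p in c])
        A=np.c_[2*P,np.ones(len(P))];x=np.linalg.lstsq(A,(P**2).sum(1),rcond=None)[0];r=np.sqrt(x[2]+x[0]**2+x[1]**2)
        out.append((x[:2],r,cv2.boundingRect(c)))
    return out
for f in ['w2','w3','w12','w13','w21','w22','top0','t16','scene0','s22']: print(f,mat(f))
E
```

```text
w2 [(array([605.3, 307.5]), np.float64(58.645614895051104), (448, 112, 125, 125)), (array([446.8,  64.5]), np.float64(27.44717263756048), (186, 0, 24, 105))]
w3 [(array([605.1, 307.1]), np.float64(58.43282959011148), (541, 149, 92, 95))]
w12 [(array([605.2, 307.2]), np.float64(58.42196777901414), (504, 110, 97, 101)), (array([475.9,  48.1]), np.float64(22.689007951579722), (302, 56, 20, 66))]
w13 [(array([605.3, 307.6]), np.float64(58.627516942688146), (447, 114, 125, 126)), (array([449.7,  64.2]), np.float64(29.622589814542316), (182, 0, 24, 113))]
w21 [(array([605.2, 307.2]), np.float64(58.43215438696237), (504, 110, 97, 101)), (array([478.8,  47.3]), np.float64(22.673409746078935), (301, 57, 20, 68))]
w22 [(array([605.2, 307.6]), np.float64(58.31578125906563), (254, 150, 97, 94)), (array([521., 542.]), np.float64(30.007359103295904), (480, 149, 48, 57))]
top0 [(array([606.9, 307.6]), np.float64(58.17121681462717), (211, 171, 36, 36))]
t16 [(array([606.9, 307.6]), np.float64(58.115954369532844), (211, 171, 36, 36))]
scene0 [(array([856.3, 320.1]), np.float64(68.7555617757833), (353, 286, 54, 42)), (array([608.6, 305.5]), np.float64(56.232842527664936), (380, 234, 31, 27)), (array([-537.7,  365.5]), np.float64(250.25813699427306), (401, 38, 136, 76)), (array([-1171.4,   737.8]), np.float64(297.5567899273383), (477, 0, 143, 66))]
s22 [(array([607.5, 304.9]), np.float64(56.294666480861686), (380, 233, 31, 27)), (array([ 36.8, 754. ]), np.float64(221.56067609318396), (546, 135, 39, 97)), (array([-580.8,  600.2]), np.float64(264.0234282475782), (440, 47, 147, 71)), (array([-1062.2,   557.7]), np.float64(383.38713806311233), (422, 0, 199, 63))]
```

```bash
python3 - <<'E'
from h import *
plan([606,307,95])
E
python3 -m crank '[[0.05,[-0.01,0,0],0],[0.05,[-0.012,0,0],0],[0.05,[0,0,0],0]]'
```

```text
shift(m) [-0.022  -0.0601  0.1267] turn 0 cur jaw 104.7 pos [468.2 333.1  73. ] t 55.8
clock: 56.18
tool_pos: [469.1, 333.8, 96.8]
tool_rot: [0.702, -0.09, 0.7, 0.091]
force: [0.4, -0.4, -2.9]
grip_width: 0.661
```

```bash
python3 -m crank '[[0.05,[0,-0.0075,0.0158],0],[0.05,[0,-0.0075,0.0158],0],[0.05,[0,-0.0075,0.0158],0],[0.05,[0,-0.0075,0.0158],0],[0.05,[0,-0.0075,0.0158],0],[0.05,[0,-0.0075,0.0158],0],[0.05,[0,-0.0075,0.0158],0],[0.05,[0,-0.0075,0.0158],0],[0.05,[0,0,0],0],[0.05,[0.015,0,0],0],[0.05,[0,0,0],0]]'
python3 - <<'E'
from h import *
plan([606,307,65]);w=shot('wrist','w32');crop('w32',200,160,440,360,3,'w32b',1.5)
shot('scene','s32');crop('s32',350,160,470,270,5,'s32b',1)
E
```

```text
clock: 57.55
tool_pos: [603.8, 307.0, 77.9]
tool_rot: [0.7, -0.091, 0.703, 0.09]
force: [0.2, -0.3, -2.6]
grip_width: 0.662
shift(m) [ 0.0129 -0.0005  0.0022] turn 0 cur jaw 104.7 pos [603.8 307.   77.9] t 57.55
```

View pics/s32b.png

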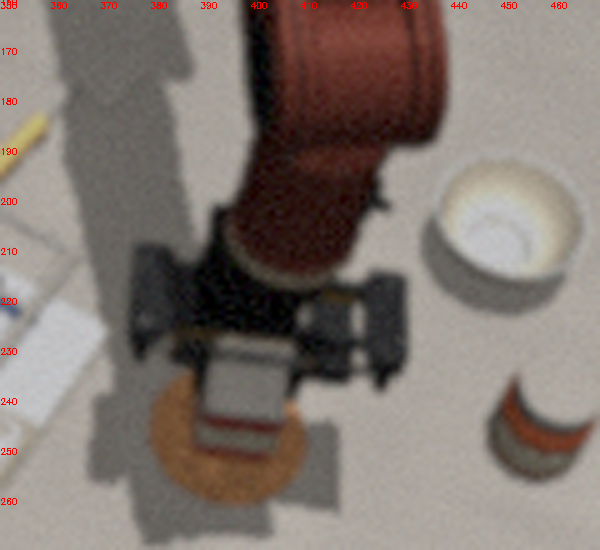

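View pics/w32b.png

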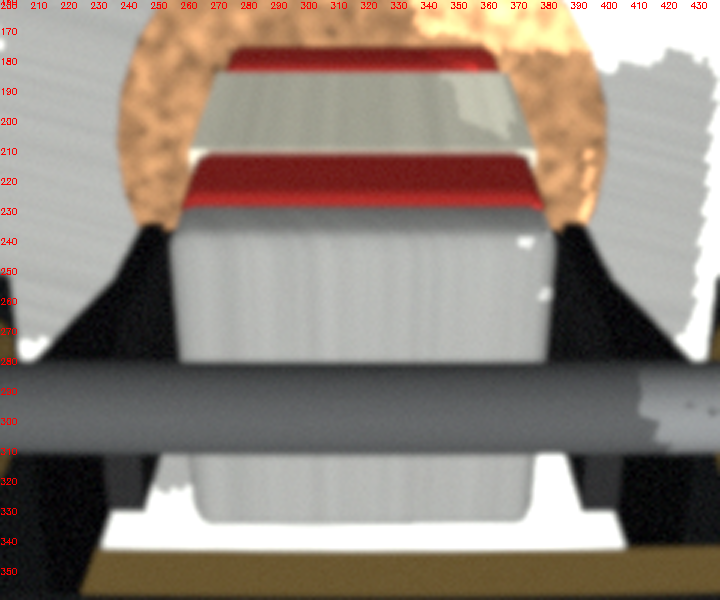

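```bash
python3 -m crank '[[0.05,[0,0,0.01],0],[0.05,[0,0,0.009],0],[0.05,[0.01,0,0],0],[0.05,[0.004,0,0],0],[0.05,[0.001,0,0],0],[0.05,[0,0,0],0]]'
python3 -c "
from h import *
plan([606,307,62])"
```

```text
clock: 58.4
tool_pos: [624.7, 312.0, 68.2]
tool_rot: [0.702, -0.09, 0.701, 0.09]
force: [-8.7, -5.4, 22.1]
grip_width: 0.662
shift(m) [ 0.0062 -0.0001 -0.0193] turn 0 cur jaw 104.6 pos [624.7 312.   68.2] t 58.4
```

```bash
python3 -m crank '[[0.0579,[-0.001,0,0],0],[0.0579,[0.0005,0,-0.003],0],[0.0579,[0.0008,0,-0.003],0],[0.0579,[0.0008,0,-0.003],0],[0.0579,[0.0008,0,-0.003],0],[0.0579,[0.0008,0,-0.003],0],[0.0579,[0.0008,0,-0.002],0],[0.0579,[0,0,0],0]]'
python3 - <<'E'
from h import *
plan([606,307,65]);w=shot('wrist','w33');crop('w33',200,160,440,360,3,'w33b',1.5)
E
```

```text
clock: 59.4
tool_pos: [607.4, 307.4, 61.4]
tool_rot: [0.701, -0.09, 0.701, 0.09]
force: [1.8, 0.2, 3.7]
grip_width: 0.661
shift(m) [-0.0036 -0.0001 -0.0015] turn 0 cur jaw 104.7 pos [607.4 307.4  61.4] t 59.4
```

View pics/w33b.png

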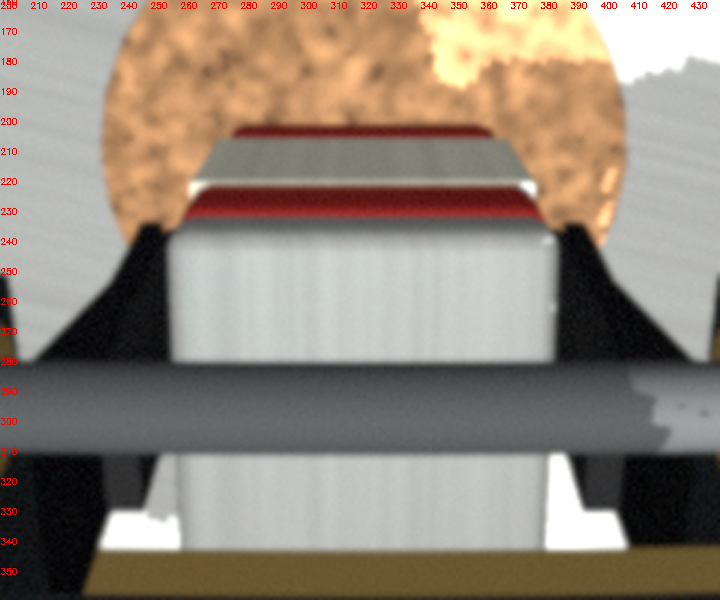

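```bash
python3 -m crank '[[0.0581,[0.001,0,-0.001],0],[0.0585,[0,0,0],0],[0.06,[0,0,0],0],[0.065,[0,0,0],0],[0.087,[0,0,0],0],[0.087,[0,0,0],0],[0.087,[0,0,0],0],[0.087,[0,0,0],0]]'
python3 - <<'E'
from h import *
plan([606,307,65]);w=shot('wrist','w34');crop('w34',200,160,440,360,3,'w34b',1.5)
E
```

```text
clock: 60.45
tool_pos: [606.7, 307.3, 60.6]
tool_rot: [0.701, -0.09, 0.701, 0.09]
force: [-1.2, 0.4, 0.1]
grip_width: 0.99
shift(m) [-0.0044 -0.0001 -0.0008] turn 0 cur jaw 104.7 pos [606.7 307.3  60.6] t 60.45
```

View pics/w34b.png

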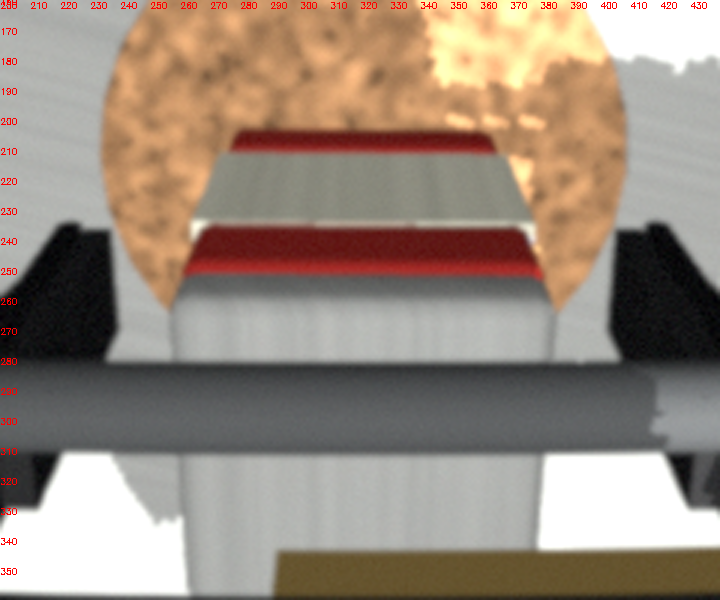

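```bash
python3 -m crank '[[0.087,[-0.03,0,0],0],[0.087,[-0.04,0,0],0],[0.087,[-0.05,0,0],0],[0.087,[-0.05,0,0],0],[0.087,[0,0,0.04],0],[0.087,[0,0,0.03],0],[0.087,[0,0,0],0]]'
python3 - <<'E'
from h import *
plan([606,307,65]);w=shot('wrist','w35');crop('w35',0,0,640,400,1,'w35b',1.5);crop('w35',220,60,420,240,4,'w35c',1.2)
E
```

```text
clock: 61.38
tool_pos: [675.5, 324.7, 229.2]
tool_rot: [0.701, -0.09, 0.702, 0.09]
force: [-1.3, -0.2, -0.6]
grip_width: 0.995
shift(m) [ 0.1643  0.0005 -0.0716] turn 0 cur jaw 104.6 pos [675.5 324.7 229.2] t 61.38
```

View pics/w35b.png

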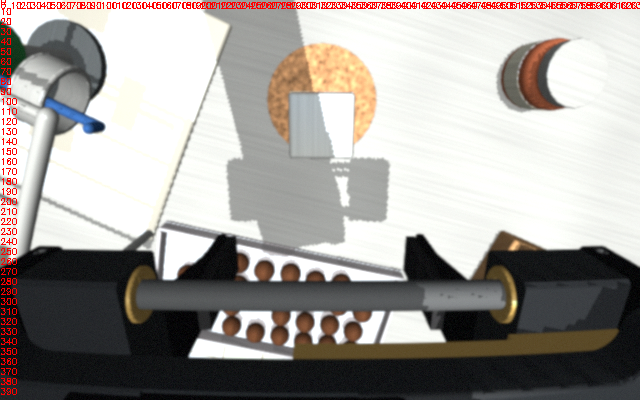

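View pics/w35c.png

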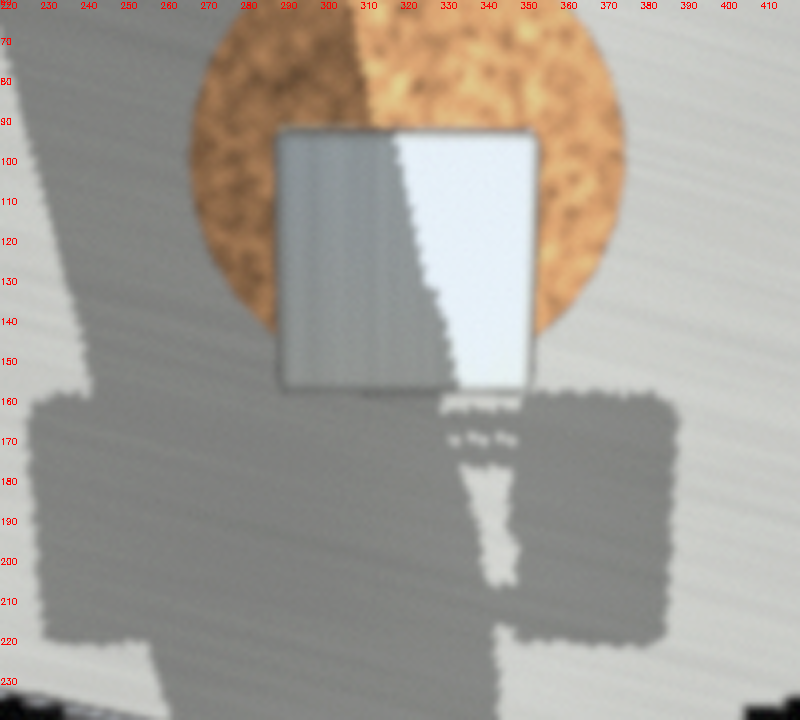

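```bash
python3 - <<'E'
from h import *
w=load('w35')
c=[onz(w,u,88) for u in [(288.5,92.5),(354,92.5),(352.5,157),(290.5,157)]]
for x in c:print(x)
m=sum(c)/4;print('centre',m,np.linalg.norm(c[0]-c[1]),np.linalg.norm(c[1]-c[2]))
p,R,o=st();print('tool-frame offset from mat', R.T@(np.array([606,307,88])-m),'rel TCP',R.T@(m-p))
P=[onz(w,u,4) for u in [(267.5,100),(376.5,100)]];print(P,(P[0]+P[1])/2)
E
```

```text
[604.31056132 278.22617901  88.        ]
[590.17525871 332.36122131  88.        ]
[644.1511827 346.5112455  88.       ]
[658.20313728 292.75642229  88.        ]
centre [624.210035   312.46376703  88.        ] 55.95006330793361 55.799852651967385
tool-frame offset from mat [  0.02321383  -0.6875799  -18.99960052] rel TCP [141.59800383   0.8701924  -51.69751901]
[array([619.44162442, 250.19276668,   4.        ]), array([589.23275312, 365.83008292,   4.        ])] [604.33718877 308.0114248    4.        ]
```

```bash
python3 -m crank '[[0.087,[0,0.001,-0.026],0],[0.087,[0,0,-0.0257],0],[0.087,[0.045,0,0],0],[0.087,[0.045,0,0],0],[0.087,[0.04,0,0],0],[0.087,[0.035,0,0],0],[0.087,[0.022,0,0],0],[0.087,[0,0,0],0],[0.05,[0,0,0],0],[0.05,[0,0,0],0],[0.05,[0,0,0],0],[0.05,[0,0,0],0],[0.05,[0,0,0],0],[0.05,[0,0,0],0],[0.05,[-0.003,0,0],0],[0.05,[-0.002,0,0],0],[0.05,[0,0,0],0]]'
python3 -c "
from h import *
plan([606,307,48])"
```

```text
clock: 63.55
tool_pos: [623.9, 312.9, 48.4]
tool_rot: [0.701, -0.09, 0.701, 0.09]
force: [-0.3, 0.4, -2.9]
grip_width: 0.666
shift(m) [ 0.0004 -0.0012 -0.0189] turn 0 cur jaw 104.7 pos [623.9 312.9  48.4] t 63.55
```

```bash
python3 -m crank '[[0.05,[0,-0.0005,-0.006],0],[0.05,[0,-0.0005,-0.006],0],[0.05,[0,-0.0002,-0.007],0],[0.05,[0,0,0],0],[0.05,[0.003,0,0],0],[0.05,[0.001,0,0],0],[0.05,[0.0005,0,0],0],[0.05,[0,0,0],0]]'
python3 -c "
from h import *
plan([606,307,43])"
```

```text
clock: 64.55
tool_pos: [606.1, 306.8, 44.3]
tool_rot: [0.701, -0.09, 0.701, 0.09]
force: [-1.7, -1.3, 2.3]
grip_width: 0.665
shift(m) [ 0.0013  0.0002 -0.    ] turn 0 cur jaw 104.7 pos [606.1 306.8  44.3] t 64.55
```

In contact (force turned from -2.9 to +2.3). Release and lift.

```bash
python3 -m crank '[[0.0585,[0,0,0],0],[0.06,[0,0,0],0],[0.065,[0,0,0],0],[0.087,[0,0,0],0],[0.087,[0,0,0],0],[0.087,[0,0,0],0],[0.087,[0,0,0],0],[0.087,[-0.03,0,0],0],[0.087,[-0.04,0,0],0],[0.087,[-0.05,0,0],0],[0.087,[-0.05,0,0],0],[0.087,[-0.02,0,0.04],0],[0.087,[0,0,0.03],0],[0.087,[0,0,0],0]]'
python3 - <<'E'
from h import *
w=shot('wrist','w36');crop('w36',220,60,420,240,4,'w36c',1.2);shot('top','t36');crop('t36',240,105,400,260,4,'t36b');crop('t36',130,160,260,290,4,'t36c');shot('scene','s36');crop('s36',220,120,480,280,3,'s36b',1)
E
```

```text
clock: 66.3
tool_pos: [674.9, 324.4, 232.9]
tool_rot: [0.701, -0.09, 0.702, 0.09]
force: [-0.6, -0.2, -0.5]
grip_width: 0.997
```

View pics/w36c.png

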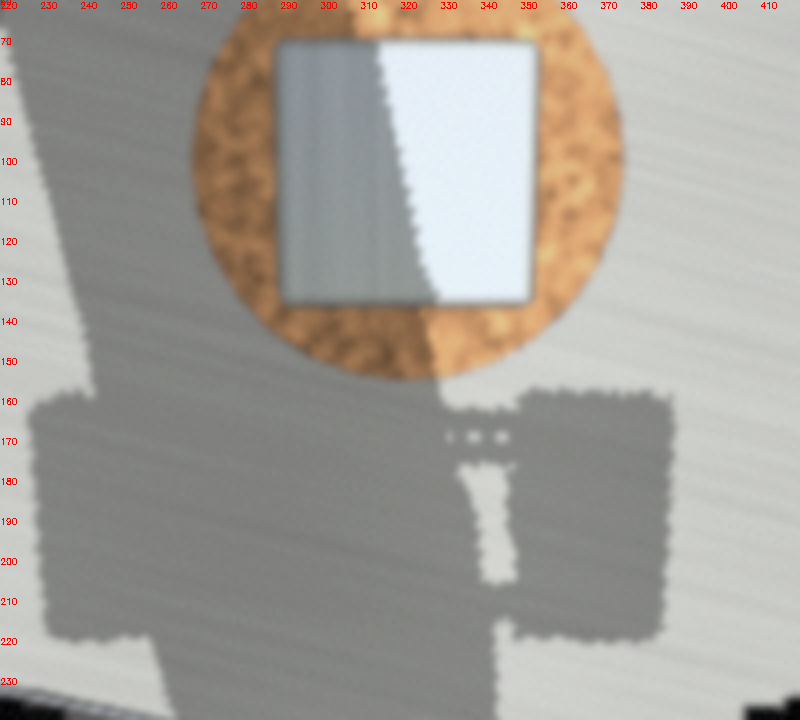

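View pics/t36b.png

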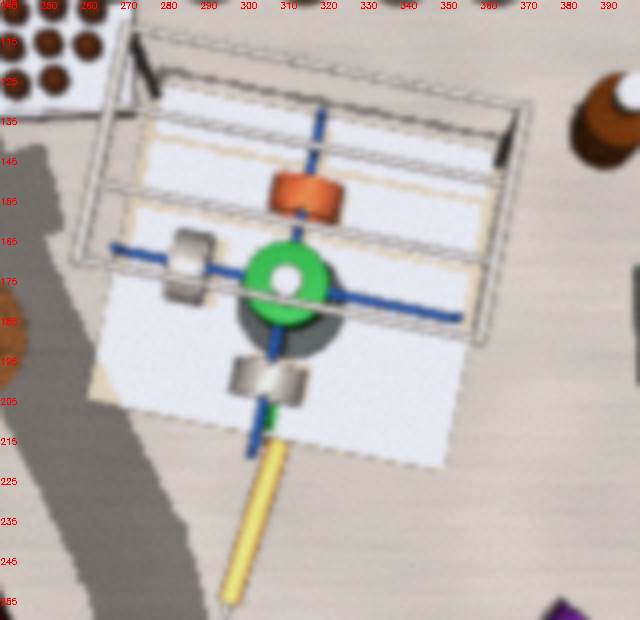

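View pics/s36b.png

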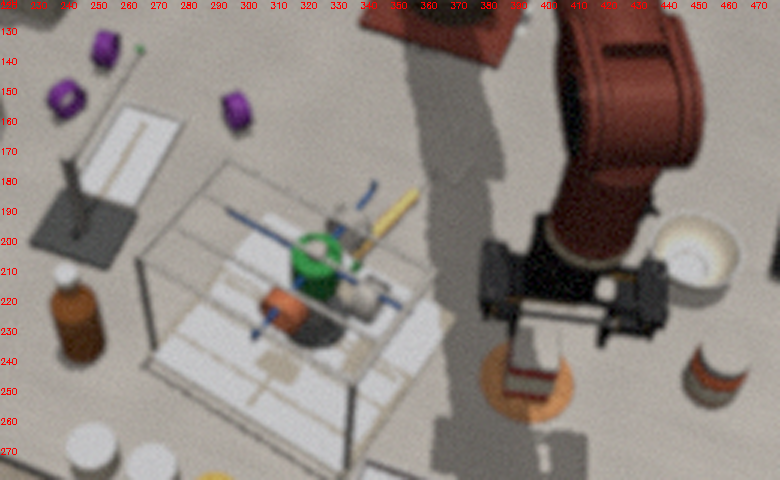

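```bash
python3 - <<'E'
from h import *
w=load('w36');print(sum(onz(w,u,88) for u in [(288.5,70),(354,70),(352,135.5),(290,135.5)])/4)
import json
P=[onz(w,u,4) for u in [(268,100),(376,100)]];Q=onz(w,(320,155),4);print((P[0]+P[1])/2,Q)
E
```

```text
[605.6915327  307.21861412  88.        ]
[603.92144273 307.7499086    4.        ] [664.13906939 321.16479093   4.        ]
```

```bash
python3 -c "
from plant import ctrl
print(ctrl.job_done(), ctrl.observe()['clock'])"
```

```text
the job is handed in; nothing more can be done
the job is handed in; nothing more can be done
```

The job is handed in, at about 66 s on the clock against the 210 s limit; no verdict is reported.

- **Ring cutters:** There were only two on the drying bar; the third was absent. I turned the carousel until hook 1 faced the front and hung the first cutter. I then turned it until hook 2 faced the front and hung the second. The last top, scene and wrist pictures show one cutter hanging midway along each of those hooks. The bar is empty.
- **Cocoa tin:** It was knocked about 35 mm aside during the run. I found it again, stood it up and set it on the mat. My first placing was about 19 mm off centre, so I gripped it again and moved it. It now stands upright with its lid centre at (605.7, 307.2), against a mat centre of about (606, 307).
- **Mat position:** The cameras disagreed on the mat's centre by up to about 3 mm, so the tin's centring is only as good as that.
- **Everything else:** I did not touch the purple look-alikes or the bystanders. I only judged by eye in the last pictures that they had not moved; I did not measure it. The gripper ended open, clear above the bench and touching nothing.

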